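# Swap the ramekin behind the seasonings

## Robot

A 6-joint arm with a two-finger parallel gripper is mounted at the origin on a cart in front of the work surface, level with it; the furniture and walls round the work are solid. World frame = base frame: x ahead of the robot, y to its left, z up, the work surface at z = 0. Lengths are in m, angles in rad, forces in N, time in s.
With the tool pointing down it reaches from about 0.275 to 0.85 m from the base axis. Payload 5.2 kg.
Tool frame: the origin (TCP) lies at the very end of the fingers, on their centre line; the grasp point (between the pads) lies 19 mm behind it; z points along the fingers, y is the line along which they close (so a half turn about z gives the same grasp; the last joint's range is limited). The gripper opens to 85 mm and grips with 20 to 120 N. Pads are 22 mm wide; open, the fingers measure 114 mm over their backs; the gripper's body (76 mm by 85 mm) begins 54 mm behind the grasp point. The pads swing forward as they close: fully open they stand 13 mm farther back than shut.
Start: joints at [-1.462, 0.259, 1.535, -0, 1.348, -0.203], TCP at [0.169, -0.523, 0.231] pointing down, gripper open.
Joint ranges: [-3.14, 3.14], [-0.91, 2.08], [0.19, 2.58], [-1.22, 4.36], [0.22, 2.71], [-3.12, 3.12]. Speed limits (rad/s): [2.57, 2.57, 3.14, 3.14, 3.14, 3.14].

## Interface

Orientations are given as a rotation vector (axis times angle).
In Python, from bench import monitor, get_image, workorder, finder gives the robot as it stands.
- The arm moves only by the tool arm_command, never from a script. Its argument "motion" is a list of rows, each an object of numbers: "x", "y", "z": the shift along the tool's x, y, z as a fraction of full scale; "ax", "ay", "az": the turn, a rotation vector about the tool's x, y, z as a fraction of full scale. In form: [{"x": .., "y": .., "z": .., "ax": .., "ay": .., "az": ..}, ...]. A call has 1 to 12 rows; each row is the pose to reach, as a shift and turn from the pose commanded when the call began, along the tool's axes at that moment; what a row does not reach only later rows make up. Full scale, the value 1, is 30 cm for a shift and 2 rad for a turn. A row lasts 1/12 s, in which the tool goes at most 41.7 mm and 7.16 degrees, less where a joint would pass 70% of its speed; a pose out of reach is approached as far as the arm can. A call with a number of a shift or a turn outside -1 to 1 is refused whole. A call with a gripper value outside its range is refused whole. "jaw" is the opening, from 0 (shut) to 1 (fully open), set as the call begins (left out, the last holds). The fingers move at their own pace and stop on an object; "squeeze" is the grip in N (left out, the last holds). Time passes only in rows, so rows that repeat a pose let the fingers close. It gives the time, the measured TCP pose, the force, the opening and the grip force at its end, in the units of the state.
- monitor.sense(): the state, without advancing time (a new reading comes with each control period).
- get_image(name): name is "side" or "top"; returns a dict with "color" (384x512x3 uint8, red, green, blue), "fx", "fy", "cx", "cy" (pixels), "R" (3x3) and "t" (3): a world point X has camera coordinates R X + t. Camera axes: x right, y down, z forward; pixel columns grow to the right and rows downward; lengths in m; the calibration is good to about 2 mm. A picture is of the moment at which its call begins. There is no depth.
- workorder.hand_in(): hands the job in; it is judged then, once.
Trained networks look in a picture, given as the dict that the camera call returned (one of the last four; its "shot" number tells which), for a name from the list of things; names that differ only in an ending like _2 or _b are one class to them, and where a whole thing is asked for, a point or a joint stands for the part that bears it (a point fixed in the world has none). Each returns a list of dicts, best first, with "p" (0 to 1); they miss things now and then, are a little off and sometimes report something else, mostly with a low value. They report only what shows in the picture. A call takes as long as a camera call. They do not tell look-alikes from the thing itself.
- finder.find_in(picture, target): "uv" ([column, row] in pixels, amid what is visible of it).
The state is a dict: "clock": time; "joints": joint angles; "qd": joint speeds; "tau": joint torques, N m; "ee_pos": TCP position; "orientation": TCP orientation; "force": force on the tool from outside, world axes, zero at the start; "torque": the same for the moment, N m; "grip_width": opening from 0.0 (shut) to 1.0 (fully open); "gripper_force": force on a finger pad.
Only numpy, scipy, OpenCV 4.12 (cv2) and the standard library are available. Lean on these libraries where they do the work, as an engineer would, in place of code of your own. Each camera call takes 0.05 s, during which the arm holds its last target. There are 200 camera calls.

## Task

The white ramekin stands on the rear pad of the wooden seasoning tray, behind the pepper mill and the spice jar. First stand the mill and the jar on the green cutting board out of the way; with both waiting there, move the ramekin to the middle of the bench scale's steel platform and then stand the green tin centred on the rear pad in its place. Finally put the mill and the jar back on the tray, each upright on the very spot where it stood at the start, without ever tipping any of the four things over.

Things in the scene. Friction and masses are not known exactly. Their poses are not given: they have to be found in the camera images.
- mill: Wooden pepper mill, 160 mm tall, loose, 0.18 kg. Round: foot 58 mm wide, slim waist, head 50 mm wide from 116 to 149 mm height, small steel knob on top. Grip it across the head at about 130 mm height. Origin: centre of its underside, z up its axis. Starts on the left or the right front pad of the tray (varies).
- jar: Spice jar with red cap, 106 mm tall, loose, 0.11 kg. Round: body 42 mm wide, cap 45 mm wide from 85 mm height to the top. Grip it at about 90 mm height. Origin: centre of its underside, z up its axis. Starts on the tray's other front pad, about 72 mm beside the mill.
- ramekin: White open ramekin (small dipping cup) 40 mm tall, loose, 0.11 kg; 65 mm wide at the rim, 48 mm at the foot. Grip it from outside across the rim at about 28 mm height. Origin: centre of its underside, z up. Starts on the tray's rear pad; mill and jar stand about 72 mm from it, centre to centre, too close to get a gripper down past them.
- tin: Small closed food tin, green label, bare gold-coloured lid seen from above, upright cylinder 57 mm wide and 72 mm tall, loose, 0.18 kg. Origin: centre of its underside, z up. Starts standing on the table in front of the tray.
- tray: Wooden tray fixed to the table, 144 mm deep (x), 164 mm wide (y); floor 6 mm above the table, rim 13 mm high, 6 mm thick. Origin: on the table at its centre; +x to its rear, away from the robot, +y to its left. Three flat round black pads in its floor: rear at x +30, y 0 (68 mm wide), front at x -32, y +36 and -36 mm (62 mm wide).
- rear_pad (a point): Centre of the tray's rear pad, on its top face 6 mm above the table; axes as the tray's. The tin goes here.
- board: Green plastic cutting board fixed to the table, 180 mm (x) by 210 mm (y), 15 mm thick, flat on top (the dark slot at its +x edge is a flat inlay). Origin: centre of its underside, on the table. Waiting place for mill and jar; room for both side by side, 50 mm left and right (y) of its centre.
- platform (a point): Middle of the flat steel platform of the black bench scale (platform 170 mm in x, 200 mm in y), on its top face 56 mm above the table. The scale is fixed and its platform does not sink; its display is on the -x side. The ramekin goes here. (The smaller white scale far back is not meant.)
There are look-alikes about, which are no part of the job. Leave any orange or purple look-alike of the mill alone.

How it is judged:
On the way, in this order (a step that is already met when the one before it is completed fails the run):
1. mill and jar both stand upright on the cutting board, the ramekin not yet moved (x of mill in the frame of board between -0.085 and 0.085 m and y of mill in the frame of board between -0.1 and 0.1 m and z of mill in the frame of board between 0.01 and 0.021 m and angle between each of mill, jar's own z axis and vertical below 0.1 rad and x of jar in the frame of board between -0.085 and 0.085 m and y of jar in the frame of board between -0.1 and 0.1 m and z of jar in the frame of board between 0.01 and 0.021 m and distance of ramekin from where it was at the start of the episode below 0.02 m), for 0.2 s.
2. the ramekin stands in the middle of the scale's platform, mill and jar still on the board (x of mill in the frame of board between -0.085 and 0.085 m and y of mill in the frame of board between -0.1 and 0.1 m and z of mill in the frame of board between 0.01 and 0.021 m and angle between each of mill, jar, ramekin's own z axis and vertical below 0.1 rad and x of jar in the frame of board between -0.085 and 0.085 m and y of jar in the frame of board between -0.1 and 0.1 m and z of jar in the frame of board between 0.01 and 0.021 m and horizontal distance between ramekin and platform below 0.025 m and z of ramekin in the frame of platform between -0.004 and 0.006 m), for 0.2 s.
3. the tin stands on the rear pad, mill and jar still on the board (all of step 2 and horizontal distance between tin and rear_pad below 0.012 m and z of tin in the frame of rear_pad below 0.005 m and angle between tin's own z axis and vertical below 0.1 rad), for 0.2 s.
At the end, for the whole second after the job is handed in: The ramekin stands upright within 25 mm of the middle of the scale's platform, the tin stands upright within 12 mm of the centre of the tray's rear pad, the mill and the jar stand upright within 12 mm of where each stood at the start, and all are at rest (horizontal distance between ramekin and platform below 0.025 m and z of ramekin in the frame of platform between -0.004 and 0.006 m and angle between each of ramekin, tin, mill, jar's own z axis and vertical below 0.1 rad and horizontal distance between tin and rear_pad below 0.012 m and z of tin in the frame of rear_pad below 0.005 m and distance of each of mill, jar from where it was at the start of the episode below 0.012 m and linear speed of each of mill, jar, ramekin, tin below 0.02 m/s); the robot touches nothing.
It fails at once if one of the four things is tipped over (angle between any of mill, jar, ramekin, tin's own z axis and vertical above 0.7 rad).
It also fails if it takes over 128 s, if anything falls off the work surface, if the arm or the gripper's body presses on something with over 40 N, if the wrist force passes 120 N, or if a joint passes its speed limit or range.

## Working session

There is one attempt and no reset: what is moved stays moved. The work goes in short steps, Python scripts to look and compute and a tool call to move; the robot and the scene stay as the last step left them, time stands still between calls to the robot, and variables do not carry over. Pictures are saved under pics/ and viewed, at most 16 in all, crops included, and the job is handed in when it is done.

Besides the shell and the picture viewer there is one more tool, called after "Call:" by a JSON object that holds its "name" and its "arguments". arm_command: Moves the arm, as the interface text tells. Its arguments: {"type":"object","properties":{"motion":{"type":"array","items":{"type":"object","properties":{"x":{"type":"number","minimum":-1,"maximum":1},"y":{"type":"number","minimum":-1,"maximum":1},"z":{"type":"number","minimum":-1,"maximum":1},"ax":{"type":"number","minimum":-1,"maximum":1},"ay":{"type":"number","minimum":-1,"maximum":1},"az":{"type":"number","minimum":-1,"maximum":1}}}},"jaw":{"type":"number"},"squeeze":{"type":"number"}},"required":["motion"]}

```bash
mkdir -p pics; cat > h.py <<'E'
import numpy as np, cv2
from bench import monitor, get_image, workorder, finder
def save(p,name,crop=None,scale=1):
    im=cv2.cvtColor(np.asarray(p["color"]),cv2.COLOR_RGB2BGR)
    if crop: c0,r0,c1,r1=crop; im=im[r0:r1,c0:c1]
    if scale!=1: im=cv2.resize(im,None,fx=scale,fy=scale,interpolation=cv2.INTER_CUBIC)
    cv2.imwrite("pics/"+name,im)
def ray(p,uv):
    R=np.array(p["R"]);t=np.array(p["t"])
    d=R.T@np.array([(uv[0]-p["cx"])/p["fx"],(uv[1]-p["cy"])/p["fy"],1]); return -R.T@t,d
def at_z(p,uv,z):
    o,d=ray(p,uv); return o+d*(z-o[2])/d[2]
def proj(p,X):
    c=np.array(p["R"])@np.array(X)+np.array(p["t"]); return np.array([p["fx"]*c[0]/c[2]+p["cx"],p["fy"]*c[1]/c[2]+p["cy"]])
E
python3 - <<'E'
from h import *
s=monitor.sense(); print({k:np.round(s[k],3) for k in ("clock","ee_pos","orientation","grip_width")})
H=dict(mill=.14,jar=.106,ramekin=.046,tin=.072,tray=.006,board=.015,platform=.056)
for n in ("top","side"):
    p=get_image(n); save(p,n+"0.png")
    print(n,np.round(ray(p,(256,192))[0],3),p["fx"])
    for k,z in H.items():
        for r in finder.find_in(p,k)[:3]:
            print(k,np.round(r["uv"],1),round(r["p"],2),np.round(at_z(p,r["uv"],z)[:2],3))
E
```

```text
{'clock': np.float64(0.0), 'ee_pos': array([ 0.169, -0.523,  0.23 ]), 'orientation': array([-3.102, -0.487, -0.   ]), 'grip_width': np.float64(0.999)}
top [0.218 0.131 1.104] 397.6819376266982
mill [307.5 186.4] 0.96 [ 0.464 -0.082]
mill [233.6 183.1] 0.88 [0.539 0.091]
mill [342.3 205.3] 0.84 [ 0.387 -0.145]
jar [261.3 173.6] 0.58 [0.549 0.012]
ramekin [243.8 160.6] 0.74 [0.623 0.038]
tin [284.7 221.3] 0.65 [ 0.413 -0.003]
tray [249.3 181.9] 0.83 [0.571 0.042]
board [167.3 257.5] 0.85 [0.443 0.326]
platform [391.2 164. ] 0.81 [ 0.464 -0.346]
side [0.688 1.421 0.787] 492.0968189688552
mill [283.7 207.8] 0.82 [0.443 0.239]
mill [255.5 185.4] 0.68 [0.5   0.085]
mill [272.2 168. ] 0.64 [ 0.428 -0.037]
jar [239.9 161.1] 0.55 [ 0.517 -0.192]
ramekin [216.6 214.1] 0.58 [0.622 0.077]
tin [271.4 201.2] 0.69 [0.447 0.066]
tray [224.9 227.4] 0.68 [0.599 0.094]
board [289.9 269.1] 0.88 [0.446 0.354]
board [270.4 202.8] 0.16 [ 0.433 -0.031]
platform [238.7 160.6] 0.87 [ 0.509 -0.316]
```

View pics/top0.png

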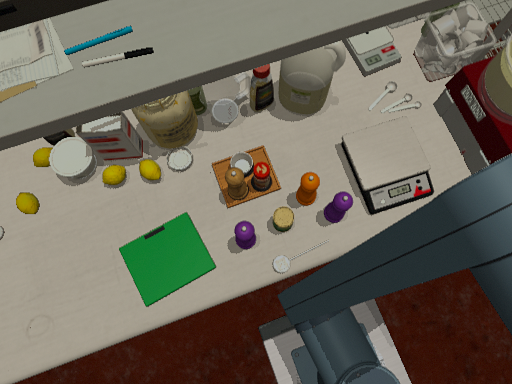

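View pics/side0.png

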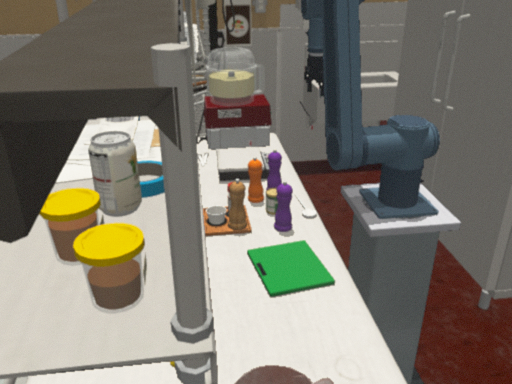

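```bash
python3 - <<'E'
import cv2
im=cv2.imread("pics/top0.png")[130:260,190:390]
cv2.imwrite("pics/topc.png",cv2.resize(im,None,fx=4,fy=4,interpolation=cv2.INTER_CUBIC))
im=cv2.imread("pics/side0.png")[120:270,180:370]
cv2.imwrite("pics/sidec.png",cv2.resize(im,None,fx=4,fy=4,interpolation=cv2.INTER_CUBIC))
E
```

```text
(no output)
```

View pics/topc.png

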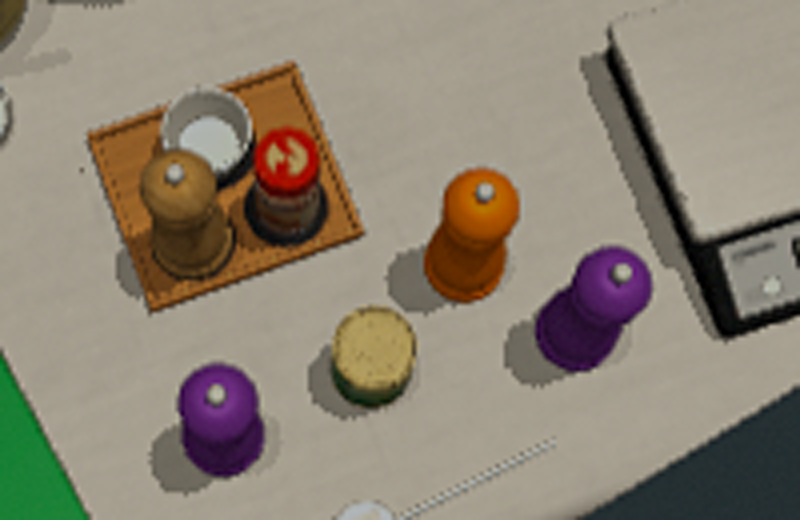

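View pics/sidec.png

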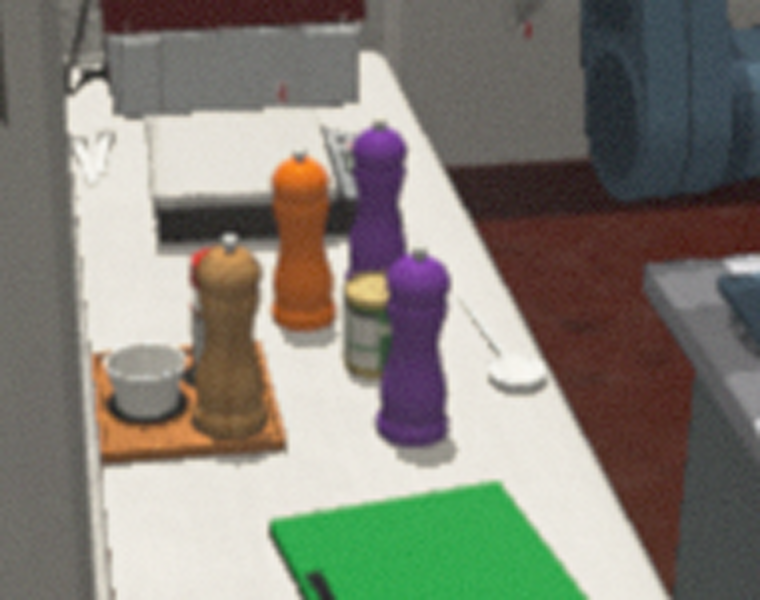

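The top view shows the brown mill with its knob at (234,173), on the tray's left front pad. The jar's red cap is at (262,169), the ramekin at (242,163), and the tin, with a gold lid in front of the tray, at (283.5,217).

The mill-shaped candidates are brown (234,173), orange (310,178) and two purple at (244,228) and (345,198). Only the brown one is wooden and stands on the tray, and the enlarged crop confirms this. The black bench scale is at (388,155); the small white scale at (372,45) is not meant.

```bash
python3 - <<'E'
from h import *
pt=get_image("top"); ps=get_image("side")
C=lambda a,b:(190+a/4-.375,130+b/4-.375)
S=lambda a,b:(180+a/4-.375,120+b/4-.375)
def tri(a,b):
    (o1,d1),(o2,d2)=ray(pt,a),ray(ps,b); d1/=np.linalg.norm(d1);d2/=np.linalg.norm(d2)
    t=np.linalg.lstsq(np.stack([d1,-d2],1),o2-o1,rcond=None)[0]
    return (o1+t[0]*d1+o2+t[1]*d2)/2, np.linalg.norm(o1+t[0]*d1-o2-t[1]*d2)
r=lambda v:np.round(v,4)
print("knob",r(at_z(pt,C(175,173),.166)),r(tri(C(175,173),S(229,240))[0]))
print("cap",r(at_z(pt,C(288,157),.112)))
print("tin",r(at_z(pt,C(374,347),.072)),tri(C(374,347),S(371,288)))
tc=np.array([at_z(pt,C(*c),.013) for c in [(90,133),(297,64),(364,234),(152,311)]])
print("tray",r(tc),r(tc.mean(0)),[r(np.linalg.norm(tc[i]-tc[(i+1)%4])) for i in range(4)])
e=(tc[1]-tc[2])+(tc[0]-tc[3]); yaw=np.arctan2(e[1],e[0]); 
print("yaw",yaw); c,s=np.cos(yaw),np.sin(yaw);R=np.array([[c,-s],[s,c]])
for q in ([.03,0],[-.032,.036],[-.032,-.036]): print("pad",q,r(R@q+tc.mean(0)[:2]))
hsv=cv2.cvtColor(np.asarray(pt["color"]),cv2.COLOR_RGB2HSV)
m=cv2.inRange(hsv,(50,120,60),(75,255,255)); k=cv2.findContours(m,0,2)[0]; k=max(k,key=cv2.contourArea)
b=cv2.boxPoints(cv2.minAreaRect(k)); bc=np.array([at_z(pt,q,.015) for q in b]); print("board",r(bc),r(bc.mean(0)))
for n,p in (("top",pt),("side",ps)):
    q=finder.find_in(p,"platform"); print([(r(x["uv"]),x["p"]) for x in q[:2]])
print("ramekin guess proj side", proj(ps,[*(R@[.03,0]+tc.mean(0)[:2]),.046]), S(146,362), "top",proj(pt,[*(R@[.03,0]+tc.mean(0)[:2]),.046]))
save(pt,"scale.png",(320,100,450,220),5)
E
```

```text
knob [0.5555 0.0837 0.166 ] [0.5567 0.0835 0.1626]
cap [0.5592 0.0072 0.112 ]
tin [ 0.427  -0.0042  0.072 ] (array([ 0.4296776 , -0.0052338 ,  0.06889165]), np.float64(0.00423545489436227))
tray [[ 0.6617  0.1239  0.013 ]
 [ 0.6595 -0.0371  0.013 ]
 [ 0.519  -0.0356  0.013 ]
 [ 0.5187  0.1256  0.013 ]] [0.5897 0.0442 0.013 ] [np.float64(0.161), np.float64(0.1405), np.float64(0.1612), np.float64(0.143)]
yaw -0.011509204116924401
pad [0.03, 0] [0.6197 0.0439]
pad [-0.032, 0.036] [0.5581 0.0806]
pad [-0.032, -0.036] [0.5573 0.0086]
board [[0.5133 0.4517 0.015 ]
 [0.5479 0.2389 0.015 ]
 [0.3684 0.209  0.015 ]
 [0.3399 0.4145 0.015 ]] [0.4424 0.3285 0.015 ]
[(array([388.9, 165.7]), 0.88), (array([233.8, 180.3]), 0.68)]
[(array([237.9, 163.8]), 0.86)]
ramekin guess proj side [216.48559658 208.9805698 ] (216.125, 210.125) top [242.15104479 162.37261137]
```

View pics/scale.png

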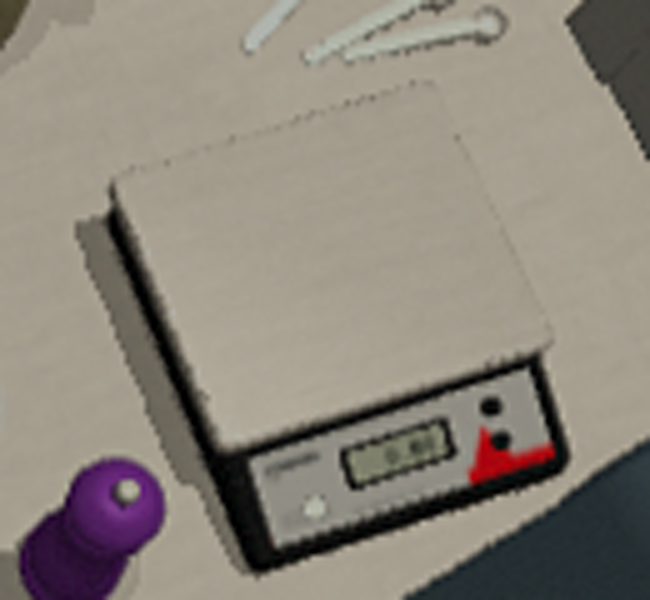

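The crop shows the platform corners at about (342,136), (406,116), (430,168) and (364,190).

```bash
python3 - <<'E'
from h import *
pt=get_image("top"); ps=get_image("side"); r=lambda v:np.round(v,3)
C=lambda a,b:(190+a/4-.375,130+b/4-.375)
q=np.array([at_z(pt,(320+a/5-.4,100+b/5-.4),.056) for a,b in [(112,182),(430,82),(552,342),(222,450)]])
print("platform",r(q),r(q.mean(0)),[r(np.linalg.norm(q[i]-q[(i+1)%4])) for i in range(4)])
for n,k in (("orange",(485,190)),("purpleL",(216,394)),("purpleR",(622,271))): print(n,r(at_z(pt,C(*k),.16)))
for z in (.3,.4,.5,.6,.7): print("shelf z",z,r(at_z(pt,(250,88),z)),"side pix of it",r(proj(ps,at_z(pt,(250,88),z))))
from scipy.spatial.transform import Rotation as Ro
s=monitor.sense();T=Ro.from_rotvec(s["orientation"]).as_matrix(); print(r(T),s["clock"])
for t in ([.557,.082,.25],[.36,-.22,.27]): print(r(T.T@(np.array(t)-s["ee_pos"])/.3))
E
```

```text
platform [[ 0.591 -0.251  0.056]
 [ 0.584 -0.451  0.056]
 [ 0.415 -0.443  0.056]
 [ 0.422 -0.243  0.056]] [ 0.503 -0.347  0.056] [np.float64(0.2), np.float64(0.17), np.float64(0.2), np.float64(0.169)]
orange [ 0.479 -0.095  0.16 ]
purpleL [0.416 0.107 0.16 ]
purpleR [ 0.4   -0.154  0.16 ]
shelf z 0.3 [ 0.688 -0.013  0.3  ] side pix of it [189.403 127.745]
shelf z 0.4 [0.629 0.005 0.4  ] side pix of it [207.53  96.01]
shelf z 0.5 [0.571 0.022 0.5  ] side pix of it [227.072  61.797]
shelf z 0.6 [0.512 0.04  0.6  ] side pix of it [248.202  24.804]
shelf z 0.7 [0.454 0.058 0.7  ] side pix of it [271.121 -15.321]
[[ 0.952  0.307  0.   ]
 [ 0.307 -0.952 -0.   ]
 [ 0.     0.    -1.   ]] 1.1
[ 1.851 -1.524 -0.062]
[ 0.917 -0.767 -0.129]
```

```bash
python3 - <<'E'
from h import *
import cv2
pt=get_image("top"); ps=get_image("side"); r=lambda v:np.round(v,3)
for z in (.3,.35,.4,.45,.5,.55,.6):
    a,b=at_z(pt,(60,130),z),at_z(pt,(250,68),z); d=(a-b)
    print(z,r(a),r(b),r(proj(ps,b)),r(proj(ps,b+d)),r(proj(ps,b+3*d)))
save(ps,"side_shelf.png",(120,0,320,150),4)
E
```

```text
0.3 [0.736 0.415 0.3  ] [ 0.737 -0.032  0.3  ] [172.963 126.635] [171.797 190.708] [160.636 804.205]
0.35 [0.704 0.397 0.35 ] [ 0.705 -0.021  0.35 ] [182.536 111.211] [184.663 166.266] [202.09  617.194]
0.4 [0.672 0.38  0.4  ] [ 0.673 -0.011  0.4  ] [192.474  95.196] [197.6  141.69] [234.101 472.789]
0.45 [0.64  0.362 0.45 ] [ 0.64  -0.001  0.45 ] [202.799  78.558] [210.606 116.98 ] [259.564 357.92 ]
0.5 [0.607 0.344 0.5  ] [0.608 0.009 0.5  ] [213.535  61.259] [223.685  92.134] [280.302 264.366]
0.55 [0.575 0.327 0.55 ] [0.576 0.019 0.55 ] [224.706  43.259] [236.835  67.152] [297.519 186.697]
0.6 [0.543 0.309 0.6  ] [0.543 0.029 0.6  ] [236.339  24.514] [250.057  42.032] [312.041 121.185]
```

View pics/side_shelf.png

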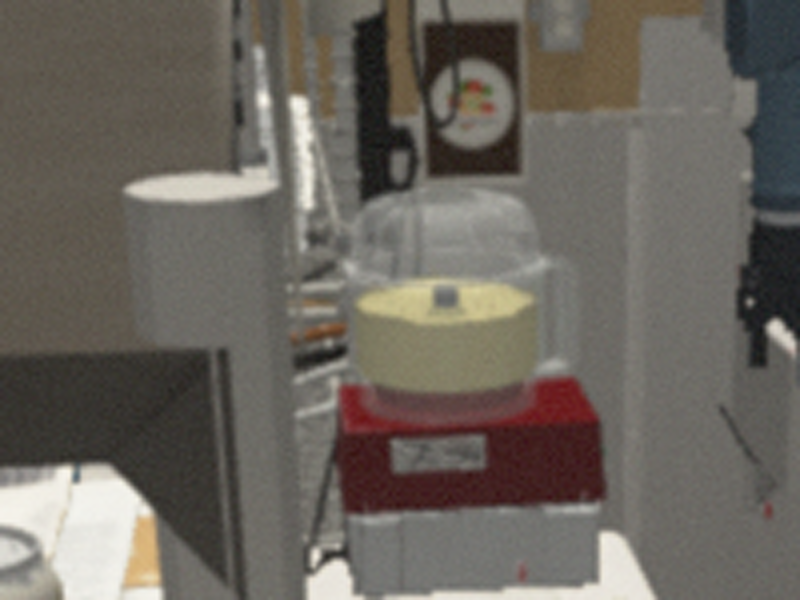

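Call:
{"name": "arm_command", "arguments": {"motion": [{"x": 0.917,"y": -0.767,"z": -0.13,"az": 0.155},{"x": 0.917,"y": -0.767,"z": -0.13,"az": 0.155},{"x": 0.917,"y": -0.767,"z": -0.13,"az": 0.155},{"x": 0.917,"y": -0.767,"z": -0.13,"az": 0.155},{"x": 0.917,"y": -0.767,"z": -0.13,"az": 0.155},{"x": 0.917,"y": -0.767,"z": -0.13,"az": 0.155},{"x": 0.917,"y": -0.767,"z": -0.13,"az": 0.155},{"x": 0.917,"y": -0.767,"z": -0.13,"az": 0.155},{"x": 0.917,"y": -0.767,"z": -0.13,"az": 0.155},{"x": 0.917,"y": -0.767,"z": -0.13,"az": 0.155},{"x": 0.917,"y": -0.767,"z": -0.13,"az": 0.155},{"x": 0.917,"y": -0.767,"z": -0.13,"az": 0.155}], "jaw": 1, "squeeze": 35}}

```text
$.motion[0]: bad value
```

The call was refused, so I'll give all six numbers in each row. The shelf's front edge triangulates to about z 0.39, x ≥ 0.67, so I'll stay low and in front of it.

Call:
{"name": "arm_command", "arguments": {"motion": [{"x": 0.917,"y": -0.767,"z": -0.13,"ax": 0,"ay": 0,"az": 0.155},{"x": 0.917,"y": -0.767,"z": -0.13,"ax": 0,"ay": 0,"az": 0.155},{"x": 0.917,"y": -0.767,"z": -0.13,"ax": 0,"ay": 0,"az": 0.155},{"x": 0.917,"y": -0.767,"z": -0.13,"ax": 0,"ay": 0,"az": 0.155},{"x": 0.917,"y": -0.767,"z": -0.13,"ax": 0,"ay": 0,"az": 0.155},{"x": 0.917,"y": -0.767,"z": -0.13,"ax": 0,"ay": 0,"az": 0.155},{"x": 0.917,"y": -0.767,"z": -0.13,"ax": 0,"ay": 0,"az": 0.155},{"x": 0.917,"y": -0.767,"z": -0.13,"ax": 0,"ay": 0,"az": 0.155},{"x": 0.917,"y": -0.767,"z": -0.13,"ax": 0,"ay": 0,"az": 0.155},{"x": 0.917,"y": -0.767,"z": -0.13,"ax": 0,"ay": 0,"az": 0.155}], "jaw": 1, "squeeze": 35}}

```text
clock: 2.03
ee_pos: [0.3621, -0.216, 0.2713]
orientation: [-3.141, -0.011, -0.004]
force: [0.1, 0.8, -0.7]
grip_width: 0.999
gripper_force: 0.0
```

Call:
{"name": "arm_command", "arguments": {"motion": [{"x": 0.65,"y": -0.98,"z": 0.05,"ax": 0,"ay": 0,"az": 0},{"x": 0.65,"y": -0.98,"z": 0.05,"ax": 0,"ay": 0,"az": 0},{"x": 0.65,"y": -0.98,"z": 0.05,"ax": 0,"ay": 0,"az": 0},{"x": 0.65,"y": -0.98,"z": 0.05,"ax": 0,"ay": 0,"az": 0},{"x": 0.65,"y": -0.98,"z": 0.05,"ax": 0,"ay": 0,"az": 0},{"x": 0.65,"y": -0.98,"z": 0.05,"ax": 0,"ay": 0,"az": 0},{"x": 0.65,"y": -0.98,"z": 0.05,"ax": 0,"ay": 0,"az": 0},{"x": 0.65,"y": -0.98,"z": 0.05,"ax": 0,"ay": 0,"az": 0},{"x": 0.65,"y": -0.98,"z": 0.05,"ax": 0,"ay": 0,"az": 0},{"x": 0.65,"y": -0.98,"z": 0.05,"ax": 0,"ay": 0,"az": 0},{"x": 0.65,"y": -0.98,"z": 0.05,"ax": 0,"ay": 0,"az": 0},{"x": 0.65,"y": -0.98,"z": 0.05,"ax": 0,"ay": 0,"az": 0}], "jaw": 0.85}}

```text
clock: 3.03
ee_pos: [0.5541, 0.0733, 0.255]
orientation: [3.141, 0.003, -0.001]
force: [-0.2, -0.3, -0.5]
grip_width: 0.854
gripper_force: 0.0
```

Call:
{"name": "arm_command", "arguments": {"motion": [{"x": 0.01,"y": -0.028,"z": 0,"ax": 0,"ay": 0,"az": 0},{"x": 0.01,"y": -0.028,"z": 0.1,"ax": 0,"ay": 0,"az": 0},{"x": 0.01,"y": -0.028,"z": 0.2,"ax": 0,"ay": 0,"az": 0},{"x": 0.01,"y": -0.028,"z": 0.27,"ax": 0,"ay": 0,"az": 0},{"x": 0.01,"y": -0.028,"z": 0.34,"ax": 0,"ay": 0,"az": 0},{"x": 0.01,"y": -0.028,"z": 0.4,"ax": 0,"ay": 0,"az": 0},{"x": 0.01,"y": -0.028,"z": 0.44,"ax": 0,"ay": 0,"az": 0},{"x": 0.01,"y": -0.028,"z": 0.46,"ax": 0,"ay": 0,"az": 0},{"x": 0.01,"y": -0.028,"z": 0.46,"ax": 0,"ay": 0,"az": 0},{"x": 0.01,"y": -0.028,"z": 0.46,"ax": 0,"ay": 0,"az": 0}]}}

```text
clock: 3.87
ee_pos: [0.5577, 0.0821, 0.1179]
orientation: [3.142, 0.001, 0.001]
force: [0.1, 0.2, -0.2]
grip_width: 0.849
gripper_force: 0.0
```

```bash
python3 - <<'E'
from h import *
ps=get_image("side"); im1=np.asarray(ps["color"])[110:260,180:330]; pt=get_image("top"); im2=np.asarray(pt["color"])[110:260,190:340]
im=cv2.cvtColor(np.hstack([im1,im2]),cv2.COLOR_RGB2BGR); cv2.imwrite("pics/g1.png",cv2.resize(im,None,fx=2.6,fy=2.6,interpolation=cv2.INTER_CUBIC))
print(monitor.sense()["ee_pos"])
E
```

```text
[0.55831185 0.08237831 0.11861802]
```

View pics/g1.png

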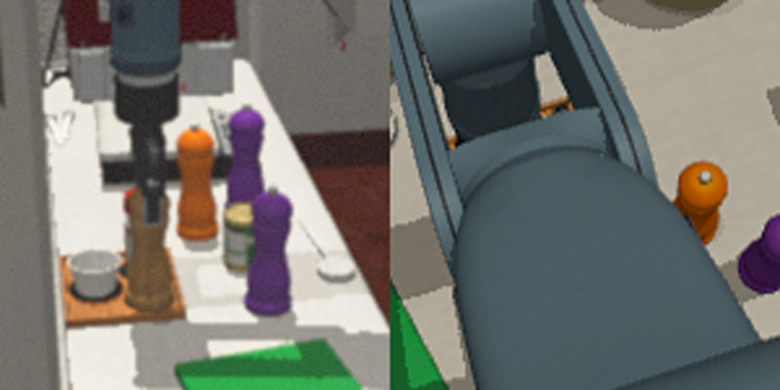

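The side view shows the finger centred over the brown mill's head at about crop (150,190), with the mill still upright. I'll close and lift.

Call:
{"name": "arm_command", "arguments": {"motion": [{"x": 0,"y": 0,"z": 0,"ax": 0,"ay": 0,"az": 0},{"x": 0,"y": 0,"z": 0,"ax": 0,"ay": 0,"az": 0},{"x": 0,"y": 0,"z": 0,"ax": 0,"ay": 0,"az": 0},{"x": 0,"y": 0,"z": 0,"ax": 0,"ay": 0,"az": 0},{"x": 0,"y": 0,"z": 0,"ax": 0,"ay": 0,"az": 0},{"x": 0,"y": 0,"z": 0,"ax": 0,"ay": 0,"az": 0},{"x": 0,"y": 0,"z": 0,"ax": 0,"ay": 0,"az": 0},{"x": 0,"y": 0,"z": 0,"ax": 0,"ay": 0,"az": 0}], "jaw": 0.3, "squeeze": 35}}

```text
clock: 4.63
ee_pos: [0.5585, 0.0828, 0.1187]
orientation: [-3.142, -0.003, -0.005]
force: [0.1, 0.3, 5.4]
grip_width: 0.556
gripper_force: 35.7
```

Call:
{"name": "arm_command", "arguments": {"motion": [{"x": 0,"y": 0,"z": -0.08,"ax": 0,"ay": 0,"az": 0},{"x": 0,"y": 0,"z": -0.17,"ax": 0,"ay": 0,"az": 0},{"x": -0.04,"y": -0.1,"z": -0.17,"ax": 0,"ay": 0,"az": 0},{"x": -0.08,"y": -0.2,"z": -0.17,"ax": 0,"ay": 0,"az": 0},{"x": -0.13,"y": -0.31,"z": -0.17,"ax": 0,"ay": 0,"az": 0},{"x": -0.18,"y": -0.43,"z": -0.17,"ax": 0,"ay": 0,"az": 0},{"x": -0.23,"y": -0.55,"z": -0.17,"ax": 0,"ay": 0,"az": 0},{"x": -0.28,"y": -0.67,"z": -0.17,"ax": 0,"ay": 0,"az": 0},{"x": -0.33,"y": -0.79,"z": -0.17,"ax": 0,"ay": 0,"az": 0},{"x": -0.37,"y": -0.89,"z": -0.17,"ax": 0,"ay": 0,"az": 0},{"x": -0.4,"y": -0.96,"z": -0.17,"ax": 0,"ay": 0,"az": 0},{"x": -0.41,"y": -0.985,"z": -0.17,"ax": 0,"ay": 0,"az": 0}]}}

```text
clock: 5.63
ee_pos: [0.4314, 0.3809, 0.1677]
orientation: [-3.141, -0.008, 0.003]
force: [-0.1, -0.9, -2.6]
grip_width: 0.556
gripper_force: 37.2
```

Call:
{"name": "arm_command", "arguments": {"motion": [{"x": 0,"y": 0,"z": 0,"ax": 0,"ay": 0,"az": 0},{"x": 0,"y": 0,"z": 0.04,"ax": 0,"ay": 0,"az": 0},{"x": 0,"y": 0,"z": 0.08,"ax": 0,"ay": 0,"az": 0},{"x": 0,"y": 0,"z": 0.11,"ax": 0,"ay": 0,"az": 0},{"x": 0,"y": 0,"z": 0.125,"ax": 0,"ay": 0,"az": 0},{"x": 0,"y": 0,"z": 0.135,"ax": 0,"ay": 0,"az": 0},{"x": 0,"y": 0,"z": 0.135,"ax": 0,"ay": 0,"az": 0}]}}

```text
clock: 6.22
ee_pos: [0.4347, 0.3773, 0.1281]
orientation: [3.141, 0.001, 0.001]
force: [0.8, 0.4, -1.4]
grip_width: 0.556
gripper_force: 37.2
```

```bash
python3 - <<'E'
from h import *
ps=get_image("side"); save(ps,"g2.png",(190,110,390,310),3)
s=monitor.sense(); print(s["ee_pos"],s["force"],s["grip_width"])
E
```

```text
[0.4346161  0.37748634 0.12814103] [-0.02535958  0.25102729 -2.49619035] 0.5563909709877014
```

View pics/g2.png

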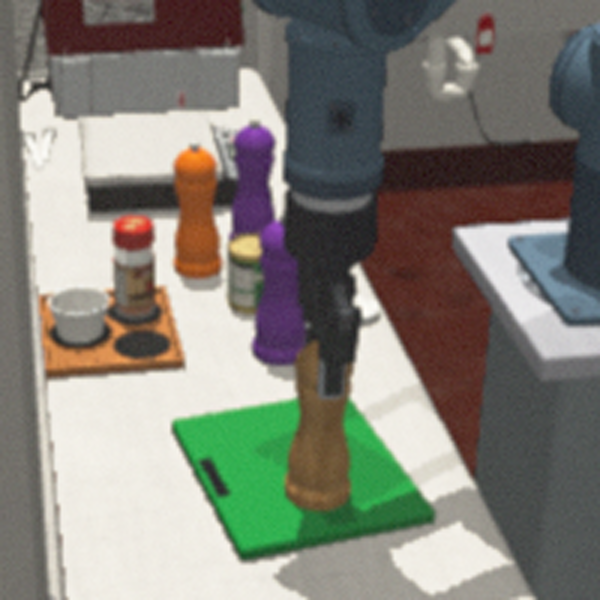

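Mill is upright in the grip at the board, bottom about crop (318,495). Lower the last millimetre and release.

Call:
{"name": "arm_command", "arguments": {"motion": [{"x": 0,"y": 0,"z": 0.004,"ax": 0,"ay": 0,"az": 0},{"x": 0,"y": 0,"z": 0.004,"ax": 0,"ay": 0,"az": 0},{"x": 0,"y": 0,"z": 0.004,"ax": 0,"ay": 0,"az": 0}]}}

```text
clock: 6.52
ee_pos: [0.4348, 0.3781, 0.1277]
orientation: [-3.141, -0.003, -0.003]
force: [-0.5, -1.4, 4.3]
grip_width: 0.553
gripper_force: 37.6
```

Call:
{"name": "arm_command", "arguments": {"motion": [{"x": 0,"y": 0,"z": 0,"ax": 0,"ay": 0,"az": 0},{"x": 0,"y": 0,"z": 0,"ax": 0,"ay": 0,"az": 0},{"x": 0,"y": 0,"z": 0,"ax": 0,"ay": 0,"az": 0},{"x": 0,"y": 0,"z": 0,"ax": 0,"ay": 0,"az": 0},{"x": 0,"y": 0,"z": -0.05,"ax": 0,"ay": 0,"az": 0},{"x": 0,"y": 0,"z": -0.13,"ax": 0,"ay": 0,"az": 0},{"x": 0,"y": 0,"z": -0.22,"ax": 0,"ay": 0,"az": 0},{"x": 0,"y": 0,"z": -0.27,"ax": 0,"ay": 0,"az": 0},{"x": 0,"y": 0,"z": -0.27,"ax": 0,"ay": 0,"az": 0}], "jaw": 0.85}}

```text
clock: 7.27
ee_pos: [0.4357, 0.3792, 0.2116]
orientation: [-3.138, -0.003, -0.01]
force: [0.2, -0.2, 0.5]
grip_width: 0.848
gripper_force: 0.0
```

```bash
python3 - <<'E'
from h import *
ps=get_image("side"); pt=get_image("top"); s=monitor.sense()
im=np.hstack([np.asarray(p["color"])[110:310,100:400] for p in (ps,pt)])
cv2.imwrite("pics/g3.png",cv2.resize(cv2.cvtColor(im,cv2.COLOR_RGB2BGR),None,fx=1.33,fy=1.33)); print(s["ee_pos"],s["clock"])
hsv=cv2.cvtColor(np.asarray(ps["color"]),cv2.COLOR_RGB2HSV)
# jar cap in side view (red) : top-face centre estimate
m=cv2.inRange(hsv,(0,170,110),(8,255,255))|cv2.inRange(hsv,(172,170,110),(179,255,255)); m[:170]=0;m[:,:210]=0;m[:,260:]=0
x,y,w,h=cv2.boundingRect(m); print("cap bbox",x,y,w,h,at_z(ps,(x+w/2-.5,y+h/2-.5),.1))
print("pred cap",proj(ps,[.5585,.0078,.1015]))
E
```

```text
[0.43395932 0.37804207 0.20768817] 7.3667
cap bbox 229 183 11 6 [ 0.5574568  -0.00705988  0.1       ]
pred cap [234.13822117 187.0852585 ]
```

View pics/g3.png

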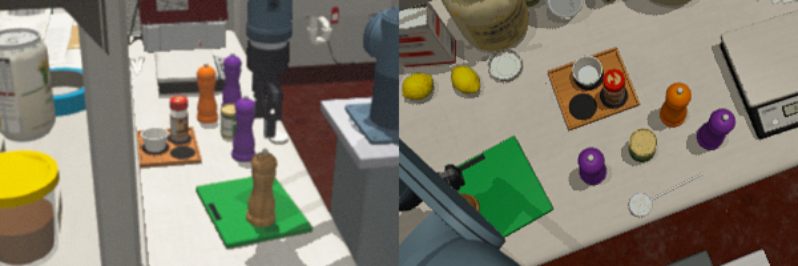

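Call:
{"name": "arm_command", "arguments": {"motion": [{"x": 0.15,"y": 0.45,"z": 0,"ax": 0,"ay": 0,"az": 0},{"x": 0.3,"y": 0.9,"z": 0,"ax": 0,"ay": 0,"az": 0},{"x": 0.3,"y": 0.9,"z": 0,"ax": 0,"ay": 0,"az": 0},{"x": 0.3,"y": 0.9,"z": 0,"ax": 0,"ay": 0,"az": 0},{"x": 0.3,"y": 0.9,"z": 0,"ax": 0,"ay": 0,"az": 0},{"x": 0.3,"y": 0.9,"z": 0,"ax": 0,"ay": 0,"az": 0},{"x": 0.3,"y": 0.9,"z": 0,"ax": 0,"ay": 0,"az": 0},{"x": 0.3,"y": 0.9,"z": 0,"ax": 0,"ay": 0,"az": 0}]}}

```text
clock: 8.03
ee_pos: [0.5256, 0.1022, 0.2057]
orientation: [3.139, -0.006, -0.003]
force: [1.1, -0.5, 0.3]
grip_width: 0.85
gripper_force: 0.0
```

Call:
{"name": "arm_command", "arguments": {"motion": [{"x": 0.115,"y": 0.333,"z": 0,"ax": 0,"ay": 0,"az": 0},{"x": 0.115,"y": 0.333,"z": 0,"ax": 0,"ay": 0,"az": 0},{"x": 0.115,"y": 0.333,"z": 0,"ax": 0,"ay": 0,"az": 0},{"x": 0.115,"y": 0.333,"z": 0,"ax": 0,"ay": 0,"az": 0},{"x": 0.115,"y": 0.333,"z": 0,"ax": 0,"ay": 0,"az": 0},{"x": 0.115,"y": 0.333,"z": 0,"ax": 0,"ay": 0,"az": 0}]}}

```text
clock: 8.53
ee_pos: [0.558, 0.0092, 0.2062]
orientation: [-3.14, -0.003, 0.005]
force: [-1.3, -0.2, 0.2]
grip_width: 0.855
gripper_force: 0.0
```

Call:
{"name": "arm_command", "arguments": {"motion": [{"x": 0,"y": 0,"z": 0.1,"ax": 0,"ay": 0,"az": 0},{"x": 0,"y": 0,"z": 0.2,"ax": 0,"ay": 0,"az": 0},{"x": 0,"y": 0,"z": 0.28,"ax": 0,"ay": 0,"az": 0},{"x": 0,"y": 0,"z": 0.36,"ax": 0,"ay": 0,"az": 0},{"x": 0,"y": 0,"z": 0.41,"ax": 0,"ay": 0,"az": 0},{"x": 0,"y": 0,"z": 0.43,"ax": 0,"ay": 0,"az": 0},{"x": 0,"y": 0,"z": 0.43,"ax": 0,"ay": 0,"az": 0},{"x": 0,"y": 0,"z": 0.43,"ax": 0,"ay": 0,"az": 0},{"x": 0,"y": 0,"z": 0.43,"ax": 0,"ay": 0,"az": 0}]}}

```text
clock: 9.28
ee_pos: [0.5599, 0.0088, 0.0799]
orientation: [3.141, 0.004, 0.003]
force: [0.4, -0.5, -0.2]
grip_width: 0.849
gripper_force: 0.0
```

Call:
{"name": "arm_command", "arguments": {"motion": [{"x": 0,"y": 0,"z": 0,"ax": 0,"ay": 0,"az": 0},{"x": 0,"y": 0,"z": 0,"ax": 0,"ay": 0,"az": 0},{"x": 0,"y": 0,"z": 0,"ax": 0,"ay": 0,"az": 0},{"x": 0,"y": 0,"z": 0,"ax": 0,"ay": 0,"az": 0},{"x": 0,"y": 0,"z": 0,"ax": 0,"ay": 0,"az": 0},{"x": 0,"y": 0,"z": 0,"ax": 0,"ay": 0,"az": 0},{"x": 0,"y": 0,"z": 0,"ax": 0,"ay": 0,"az": 0},{"x": 0,"y": 0,"z": 0,"ax": 0,"ay": 0,"az": 0},{"x": 0,"y": 0,"z": 0,"ax": 0,"ay": 0,"az": 0}], "jaw": 0.3, "squeeze": 30}}

```text
clock: 10.03
ee_pos: [0.5599, 0.0082, 0.0798]
orientation: [3.141, 0.003, 0.004]
force: [-0.6, -0.1, 5.8]
grip_width: 0.514
gripper_force: 30.2
```

Call:
{"name": "arm_command", "arguments": {"motion": [{"x": 0,"y": 0,"z": -0.08,"ax": 0,"ay": 0,"az": 0},{"x": 0,"y": 0,"z": -0.17,"ax": 0,"ay": 0,"az": 0},{"x": -0.04,"y": -0.1,"z": -0.17,"ax": 0,"ay": 0,"az": 0},{"x": -0.08,"y": -0.2,"z": -0.17,"ax": 0,"ay": 0,"az": 0},{"x": -0.13,"y": -0.31,"z": -0.17,"ax": 0,"ay": 0,"az": 0},{"x": -0.18,"y": -0.43,"z": -0.17,"ax": 0,"ay": 0,"az": 0},{"x": -0.23,"y": -0.55,"z": -0.17,"ax": 0,"ay": 0,"az": 0},{"x": -0.28,"y": -0.67,"z": -0.17,"ax": 0,"ay": 0,"az": 0},{"x": -0.32,"y": -0.78,"z": -0.17,"ax": 0,"ay": 0,"az": 0},{"x": -0.35,"y": -0.86,"z": -0.17,"ax": 0,"ay": 0,"az": 0},{"x": -0.365,"y": -0.9,"z": -0.17,"ax": 0,"ay": 0,"az": 0},{"x": -0.365,"y": -0.9,"z": -0.17,"ax": 0,"ay": 0,"az": 0}]}}

```text
clock: 11.03
ee_pos: [0.4478, 0.2802, 0.1295]
orientation: [-3.141, -0.008, 0.001]
force: [0.0, 0.5, -0.6]
grip_width: 0.509
gripper_force: 31.1
```

Call:
{"name": "arm_command", "arguments": {"motion": [{"x": 0,"y": 0,"z": 0.04,"ax": 0,"ay": 0,"az": 0},{"x": 0,"y": 0,"z": 0.08,"ax": 0,"ay": 0,"az": 0},{"x": 0,"y": 0,"z": 0.11,"ax": 0,"ay": 0,"az": 0},{"x": 0,"y": 0,"z": 0.13,"ax": 0,"ay": 0,"az": 0},{"x": 0,"y": 0,"z": 0.138,"ax": 0,"ay": 0,"az": 0},{"x": 0,"y": 0,"z": 0.138,"ax": 0,"ay": 0,"az": 0},{"x": 0,"y": 0,"z": 0.138,"ax": 0,"ay": 0,"az": 0}]}}

```text
clock: 11.62
ee_pos: [0.4499, 0.2775, 0.0886]
orientation: [3.142, 0.002, 0.002]
force: [-0.5, -0.1, 1.4]
grip_width: 0.512
gripper_force: 31.2
```

Call:
{"name": "arm_command", "arguments": {"motion": [{"x": 0,"y": 0,"z": 0,"ax": 0,"ay": 0,"az": 0},{"x": 0,"y": 0,"z": 0,"ax": 0,"ay": 0,"az": 0},{"x": 0,"y": 0,"z": 0,"ax": 0,"ay": 0,"az": 0},{"x": 0,"y": 0,"z": 0,"ax": 0,"ay": 0,"az": 0},{"x": 0,"y": 0,"z": -0.05,"ax": 0,"ay": 0,"az": 0},{"x": 0,"y": 0,"z": -0.13,"ax": 0,"ay": 0,"az": 0},{"x": 0,"y": 0,"z": -0.22,"ax": 0,"ay": 0,"az": 0},{"x": 0,"y": 0,"z": -0.32,"ax": 0,"ay": 0,"az": 0},{"x": 0,"y": 0,"z": -0.32,"ax": 0,"ay": 0,"az": 0}], "jaw": 0.8}}

```text
clock: 12.37
ee_pos: [0.4522, 0.2793, 0.1901]
orientation: [-3.138, -0.003, -0.015]
force: [1.3, 0.8, 1.2]
grip_width: 0.8
gripper_force: 0.0
```

Call:
{"name": "arm_command", "arguments": {"motion": [{"x": 0.56,"y": 0.79,"z": 0,"ax": 0,"ay": 0,"az": 0},{"x": 0.56,"y": 0.79,"z": 0,"ax": 0,"ay": 0,"az": 0},{"x": 0.56,"y": 0.79,"z": 0,"ax": 0,"ay": 0,"az": 0},{"x": 0.56,"y": 0.79,"z": 0,"ax": 0,"ay": 0,"az": 0},{"x": 0.56,"y": 0.79,"z": 0,"ax": 0,"ay": 0,"az": 0},{"x": 0.56,"y": 0.79,"z": 0,"ax": 0,"ay": 0,"az": 0},{"x": 0.56,"y": 0.79,"z": 0.1,"ax": 0,"ay": 0,"az": 0},{"x": 0.56,"y": 0.79,"z": 0.2,"ax": 0,"ay": 0,"az": 0},{"x": 0.56,"y": 0.79,"z": 0.25,"ax": 0,"ay": 0,"az": 0},{"x": 0.56,"y": 0.79,"z": 0.25,"ax": 0,"ay": 0,"az": 0}], "jaw": 1}}

```text
clock: 13.2
ee_pos: [0.6146, 0.0405, 0.1039]
orientation: [-3.14, 0.0, 0.015]
force: [-0.4, -0.2, 0.0]
grip_width: 1.0
gripper_force: 0.0
```

```bash
python3 - <<'E'
from h import *
ps=get_image("side"); s=monitor.sense(); print(s["ee_pos"],s["clock"])
save(ps,"g4.png",(170,60,370,310),2.4)
q=finder.find_in(ps,"ramekin")[0]; print(q, at_z(ps,q["uv"],.03), "pred", proj(ps,[.6197,.0439,.046]))
E
```

```text
[0.6157711  0.04111963 0.10656405] 13.25
{'uv': [219.6, 212.7], 'p': 0.5} [0.61015399 0.04057459 0.03      ] pred [216.49149194 208.98704506]
```

View pics/g4.png

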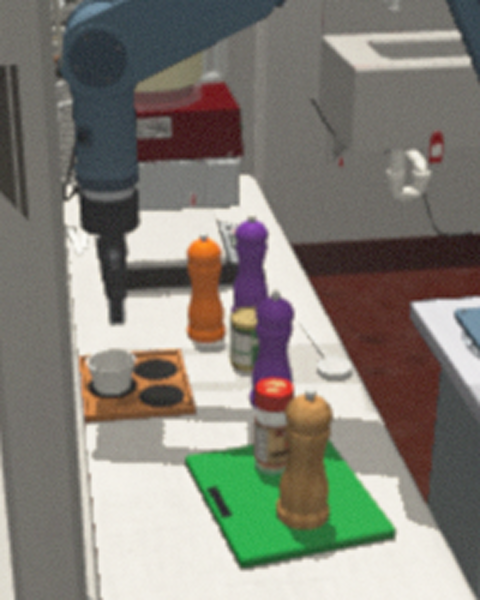

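The rim centre in the side view is at about (216,209), matching the prediction (216.5,209). Mill and jar stand upright on the board. Going down on the ramekin.

Call:
{"name": "arm_command", "arguments": {"motion": [{"x": 0.013,"y": -0.009,"z": 0.03,"ax": 0,"ay": 0,"az": 0},{"x": 0.013,"y": -0.009,"z": 0.1,"ax": 0,"ay": 0,"az": 0},{"x": 0.013,"y": -0.009,"z": 0.17,"ax": 0,"ay": 0,"az": 0},{"x": 0.013,"y": -0.009,"z": 0.23,"ax": 0,"ay": 0,"az": 0},{"x": 0.013,"y": -0.009,"z": 0.28,"ax": 0,"ay": 0,"az": 0},{"x": 0.013,"y": -0.009,"z": 0.3,"ax": 0,"ay": 0,"az": 0},{"x": 0.013,"y": -0.009,"z": 0.3,"ax": 0,"ay": 0,"az": 0},{"x": 0.013,"y": -0.009,"z": 0.3,"ax": 0,"ay": 0,"az": 0}]}}

```text
clock: 13.97
ee_pos: [0.6223, 0.0446, 0.0203]
orientation: [3.141, 0.004, 0.003]
force: [-0.3, -1.3, -0.2]
grip_width: 1.0
gripper_force: 0.0
```

Call:
{"name": "arm_command", "arguments": {"motion": [{"x": 0,"y": 0,"z": 0,"ax": 0,"ay": 0,"az": 0},{"x": 0,"y": 0,"z": 0,"ax": 0,"ay": 0,"az": 0},{"x": 0,"y": 0,"z": 0,"ax": 0,"ay": 0,"az": 0},{"x": 0,"y": 0,"z": 0,"ax": 0,"ay": 0,"az": 0},{"x": 0,"y": 0,"z": 0,"ax": 0,"ay": 0,"az": 0},{"x": 0,"y": 0,"z": 0,"ax": 0,"ay": 0,"az": 0},{"x": 0,"y": 0,"z": 0,"ax": 0,"ay": 0,"az": 0}], "jaw": 0.45, "squeeze": 30}}

```text
clock: 14.55
ee_pos: [0.6227, 0.0443, 0.0214]
orientation: [-3.142, -0.003, -0.005]
force: [0.0, 1.9, 5.8]
grip_width: 0.732
gripper_force: 31.7
```

Call:
{"name": "arm_command", "arguments": {"motion": [{"x": 0,"y": 0,"z": -0.08,"ax": 0,"ay": 0,"az": 0},{"x": 0,"y": 0,"z": -0.19,"ax": 0,"ay": 0,"az": 0},{"x": 0,"y": 0.03,"z": -0.3,"ax": 0,"ay": 0,"az": 0},{"x": -0.03,"y": 0.12,"z": -0.3,"ax": 0,"ay": 0,"az": 0},{"x": -0.05,"y": 0.24,"z": -0.3,"ax": 0,"ay": 0,"az": 0},{"x": -0.05,"y": 0.36,"z": -0.3,"ax": 0,"ay": 0,"az": 0},{"x": -0.05,"y": 0.48,"z": -0.3,"ax": 0,"ay": 0,"az": 0},{"x": -0.06,"y": 0.6,"z": -0.3,"ax": 0,"ay": 0,"az": 0},{"x": -0.12,"y": 0.72,"z": -0.3,"ax": 0,"ay": 0,"az": 0},{"x": -0.18,"y": 0.84,"z": -0.3,"ax": 0,"ay": 0,"az": 0},{"x": -0.24,"y": 0.94,"z": -0.3,"ax": 0,"ay": 0,"az": 0},{"x": -0.3,"y": 1.0,"z": -0.3,"ax": 0,"ay": 0,"az": 0}]}}

```text
clock: 15.55
ee_pos: [0.5313, -0.2598, 0.1101]
orientation: [3.139, -0.0, 0.003]
force: [1.8, -1.1, 0.0]
grip_width: 0.726
gripper_force: 33.3
```

Call:
{"name": "arm_command", "arguments": {"motion": [{"x": -0.04,"y": 0.11,"z": 0,"ax": 0,"ay": 0,"az": 0},{"x": -0.07,"y": 0.21,"z": 0,"ax": 0,"ay": 0,"az": 0},{"x": -0.095,"y": 0.3,"z": 0,"ax": 0,"ay": 0,"az": 0},{"x": -0.095,"y": 0.3,"z": 0.04,"ax": 0,"ay": 0,"az": 0},{"x": -0.095,"y": 0.3,"z": 0.08,"ax": 0,"ay": 0,"az": 0},{"x": -0.095,"y": 0.3,"z": 0.11,"ax": 0,"ay": 0,"az": 0},{"x": -0.095,"y": 0.3,"z": 0.122,"ax": 0,"ay": 0,"az": 0},{"x": -0.095,"y": 0.3,"z": 0.13,"ax": 0,"ay": 0,"az": 0},{"x": -0.095,"y": 0.3,"z": 0.13,"ax": 0,"ay": 0,"az": 0},{"x": -0.095,"y": 0.3,"z": 0.13,"ax": 0,"ay": 0,"az": 0}]}}

```text
clock: 16.38
ee_pos: [0.5032, -0.3445, 0.0719]
orientation: [-3.141, -0.006, 0.003]
force: [-6.8, 2.2, 13.2]
grip_width: 0.733
gripper_force: 34.2
```

Call:
{"name": "arm_command", "arguments": {"motion": [{"x": 0,"y": 0,"z": -0.003,"ax": 0,"ay": 0,"az": 0},{"x": 0,"y": 0,"z": -0.003,"ax": 0,"ay": 0,"az": 0}]}}

```text
clock: 16.55
ee_pos: [0.504, -0.3447, 0.0718]
orientation: [-3.141, -0.006, 0.0]
force: [-2.8, 2.6, 7.3]
grip_width: 0.732
gripper_force: 33.8
```

Call:
{"name": "arm_command", "arguments": {"motion": [{"x": 0,"y": 0,"z": 0,"ax": 0,"ay": 0,"az": 0},{"x": 0,"y": 0,"z": 0,"ax": 0,"ay": 0,"az": 0},{"x": 0,"y": 0,"z": 0,"ax": 0,"ay": 0,"az": 0},{"x": 0,"y": 0,"z": 0,"ax": 0,"ay": 0,"az": 0},{"x": 0,"y": 0,"z": -0.07,"ax": 0,"ay": 0,"az": 0},{"x": 0,"y": 0,"z": -0.17,"ax": 0,"ay": 0,"az": 0},{"x": 0,"y": 0,"z": -0.28,"ax": 0,"ay": 0,"az": 0},{"x": 0,"y": 0,"z": -0.4,"ax": 0,"ay": 0,"az": 0},{"x": 0,"y": 0,"z": -0.5,"ax": 0,"ay": 0,"az": 0},{"x": 0,"y": 0,"z": -0.5,"ax": 0,"ay": 0,"az": 0}], "jaw": 1}}

```text
clock: 17.38
ee_pos: [0.5063, -0.3485, 0.2286]
orientation: [3.133, 0.003, 0.014]
force: [1.2, -0.6, 0.9]
grip_width: 1.0
gripper_force: 0.0
```

```bash
python3 - <<'E'
from h import *
ps=get_image("side"); pt=get_image("top"); s=monitor.sense(); print(s["ee_pos"],s["clock"])
for p in (pt,ps):
    for n,z in (("ramekin",.09),("tin",.072)):
        for q in finder.find_in(p,n)[:2]: print(n,np.round(q["uv"],1),round(q["p"],2),np.round(at_z(p,q["uv"],z),3))
print("pred rim",proj(pt,[.503,-.347,.096]),proj(ps,[.503,-.347,.096]))
a=np.asarray(ps["color"])[120:260,190:390];b=np.asarray(pt["color"])[110:250,240:440]
cv2.imwrite("pics/g5.png",cv2.resize(cv2.cvtColor(np.vstack([a,b]),cv2.COLOR_RGB2BGR),None,fx=2.1,fy=2.1))
E
```

```text
[ 0.50429502 -0.34668136  0.22264534] 17.4833
ramekin [390.4 143.6] 0.71 [ 0.511 -0.355  0.09 ]
tin [285.2 221. ] 0.69 [ 0.413 -0.005  0.072]
ramekin [239.3 152.7] 0.55 [ 0.506 -0.312  0.09 ]
ramekin [284.9 233.2] 0.33 [0.449 0.292 0.09 ]
tin [272.9 202.1] 0.66 [0.444 0.073 0.072]
pred rim [389.69852427 146.17450076] [239.09117873 147.81721607]
```

View pics/g5.png

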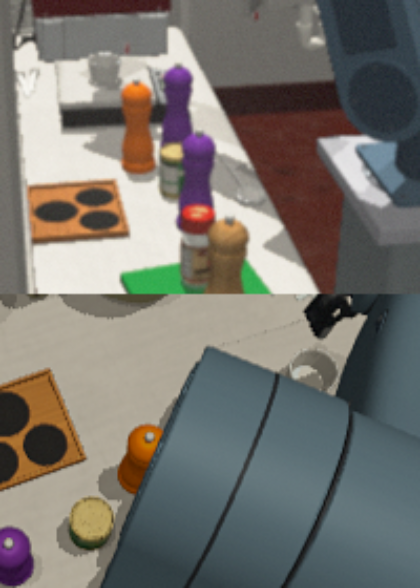

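The ramekin stands upright near the platform middle: its side-view rim is at about (240,146), against a predicted (239,148). Next, the tin.

Call:
{"name": "arm_command", "arguments": {"motion": [{"x": -0.02,"y": -0.13,"z": 0,"ax": 0,"ay": 0,"az": 0},{"x": -0.127,"y": -0.9,"z": 0,"ax": 0,"ay": 0,"az": 0},{"x": -0.127,"y": -0.9,"z": 0,"ax": 0,"ay": 0,"az": 0},{"x": -0.127,"y": -0.9,"z": 0,"ax": 0,"ay": 0,"az": 0},{"x": -0.127,"y": -0.9,"z": 0,"ax": 0,"ay": 0,"az": 0},{"x": -0.127,"y": -0.9,"z": 0,"ax": 0,"ay": 0,"az": 0},{"x": -0.127,"y": -0.9,"z": 0,"ax": 0,"ay": 0,"az": 0},{"x": -0.127,"y": -0.9,"z": 0,"ax": 0,"ay": 0,"az": 0},{"x": -0.127,"y": -0.9,"z": 0,"ax": 0,"ay": 0,"az": 0}]}}

```text
clock: 18.43
ee_pos: [0.4645, -0.0749, 0.2204]
orientation: [-3.141, -0.008, 0.002]
force: [0.4, -0.1, -0.9]
grip_width: 1.002
gripper_force: 0.0
```

Call:
{"name": "arm_command", "arguments": {"motion": [{"x": -0.125,"y": -0.24,"z": 0,"ax": 0,"ay": 0,"az": 0},{"x": -0.125,"y": -0.24,"z": 0,"ax": 0,"ay": 0,"az": 0},{"x": -0.125,"y": -0.24,"z": 0,"ax": 0,"ay": 0,"az": 0},{"x": -0.125,"y": -0.24,"z": 0,"ax": 0,"ay": 0,"az": 0},{"x": -0.125,"y": -0.24,"z": 0.1,"ax": 0,"ay": 0,"az": 0},{"x": -0.125,"y": -0.24,"z": 0.2,"ax": 0,"ay": 0,"az": 0},{"x": -0.125,"y": -0.24,"z": 0.3,"ax": 0,"ay": 0,"az": 0},{"x": -0.125,"y": -0.24,"z": 0.35,"ax": 0,"ay": 0,"az": 0},{"x": -0.125,"y": -0.24,"z": 0.37,"ax": 0,"ay": 0,"az": 0},{"x": -0.125,"y": -0.24,"z": 0.37,"ax": 0,"ay": 0,"az": 0}]}}

```text
clock: 19.27
ee_pos: [0.4272, -0.0055, 0.1086]
orientation: [-3.141, -0.0, 0.005]
force: [0.5, -0.4, -0.2]
grip_width: 1.0
gripper_force: 0.0
```

```bash
python3 - <<'E'
from h import *
ps=get_image("side"); pt=get_image("top"); s=monitor.sense(); print(s["ee_pos"],s["force"],s["clock"])
a=np.asarray(ps["color"])[100:230,220:340];b=np.asarray(pt["color"])[120:250,230:350]
cv2.imwrite("pics/g6.png",cv2.resize(cv2.cvtColor(np.hstack([a,b]),cv2.COLOR_RGB2BGR),None,fx=3.3,fy=3.3))
E
```

```text
[ 0.42852041 -0.00541566  0.11062154] [0.97270383 0.08086784 1.13568542] 19.3667
```

View pics/g6.png

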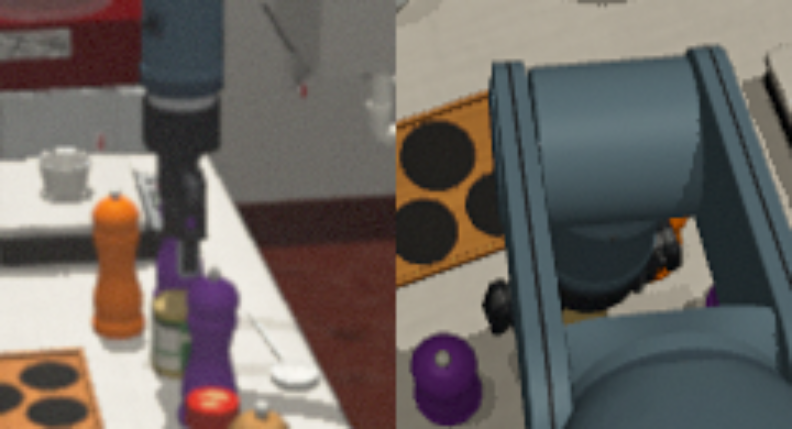

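Call:
{"name": "arm_command", "arguments": {"motion": [{"x": 0,"y": -0.003,"z": 0.06,"ax": 0,"ay": 0,"az": 0},{"x": 0,"y": -0.003,"z": 0.12,"ax": 0,"ay": 0,"az": 0},{"x": 0,"y": -0.003,"z": 0.18,"ax": 0,"ay": 0,"az": 0},{"x": 0,"y": -0.003,"z": 0.23,"ax": 0,"ay": 0,"az": 0},{"x": 0,"y": -0.003,"z": 0.258,"ax": 0,"ay": 0,"az": 0},{"x": 0,"y": -0.003,"z": 0.258,"ax": 0,"ay": 0,"az": 0},{"x": 0,"y": -0.003,"z": 0.258,"ax": 0,"ay": 0,"az": 0}]}}

```text
clock: 19.95
ee_pos: [0.4282, -0.0037, 0.0334]
orientation: [3.141, 0.003, 0.002]
force: [0.6, -0.2, 0.6]
grip_width: 1.001
gripper_force: 0.0
```

Call:
{"name": "arm_command", "arguments": {"motion": [{"x": 0,"y": 0,"z": 0,"ax": 0,"ay": 0,"az": 0},{"x": 0,"y": 0,"z": 0,"ax": 0,"ay": 0,"az": 0},{"x": 0,"y": 0,"z": 0,"ax": 0,"ay": 0,"az": 0},{"x": 0,"y": 0,"z": 0,"ax": 0,"ay": 0,"az": 0},{"x": 0,"y": 0,"z": 0,"ax": 0,"ay": 0,"az": 0},{"x": 0,"y": 0,"z": 0,"ax": 0,"ay": 0,"az": 0},{"x": 0,"y": 0,"z": 0,"ax": 0,"ay": 0,"az": 0},{"x": 0,"y": 0,"z": 0,"ax": 0,"ay": 0,"az": 0}], "jaw": 0.4, "squeeze": 35}}

```text
clock: 20.62
ee_pos: [0.4283, -0.0036, 0.0339]
orientation: [3.141, 0.003, 0.004]
force: [-0.6, -0.7, 5.7]
grip_width: 0.658
gripper_force: 36.2
```

Call:
{"name": "arm_command", "arguments": {"motion": [{"x": 0,"y": 0,"z": -0.07,"ax": 0,"ay": 0,"az": 0},{"x": 0,"y": 0,"z": -0.15,"ax": 0,"ay": 0,"az": 0},{"x": 0.08,"y": -0.02,"z": -0.15,"ax": 0,"ay": 0,"az": 0},{"x": 0.17,"y": -0.04,"z": -0.15,"ax": 0,"ay": 0,"az": 0},{"x": 0.27,"y": -0.065,"z": -0.15,"ax": 0,"ay": 0,"az": 0},{"x": 0.37,"y": -0.09,"z": -0.15,"ax": 0,"ay": 0,"az": 0},{"x": 0.47,"y": -0.115,"z": -0.15,"ax": 0,"ay": 0,"az": 0},{"x": 0.56,"y": -0.14,"z": -0.15,"ax": 0,"ay": 0,"az": 0},{"x": 0.62,"y": -0.155,"z": -0.15,"ax": 0,"ay": 0,"az": 0},{"x": 0.638,"y": -0.158,"z": -0.15,"ax": 0,"ay": 0,"az": 0},{"x": 0.638,"y": -0.158,"z": -0.15,"ax": 0,"ay": 0,"az": 0},{"x": 0.638,"y": -0.158,"z": -0.15,"ax": 0,"ay": 0,"az": 0}]}}

```text
clock: 21.62
ee_pos: [0.6174, 0.0444, 0.0772]
orientation: [-3.142, -0.003, 0.003]
force: [-0.5, -0.2, -2.3]
grip_width: 0.662
gripper_force: 39.0
```

```bash
python3 - <<'E'
from h import *
ps=get_image("side"); s=monitor.sense(); print(s["ee_pos"],s["force"],s["clock"])
save(ps,"g7.png",(180,110,320,260),3.5)
zt=s["ee_pos"][2]-.0339; print([np.round((proj(ps,[.6197,.0439,z])-[180,110])*3.5) for z in (.006,zt,zt+.072)])
E
```

```text
[0.61707638 0.04432839 0.07731683] [-0.63729184 -0.40131444 -1.77569692] 21.6667
[array([129., 385.]), array([128., 349.]), array([125., 278.])]
```

View pics/g7.png

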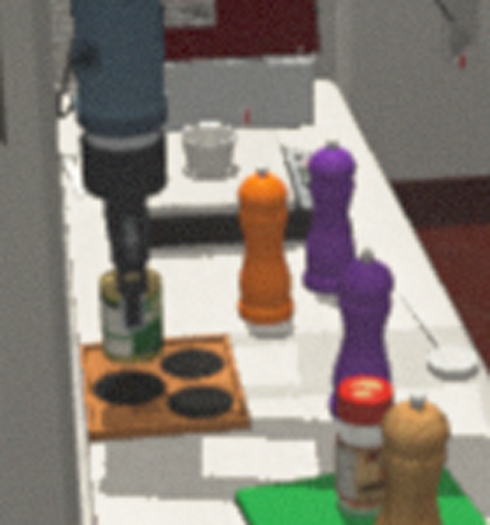

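The tin hangs upright over the rear pad, about 3 mm too far forward (centre 132 against 128). I'll correct and lower it.

Call:
{"name": "arm_command", "arguments": {"motion": [{"x": 0.01,"y": 0,"z": 0.03,"ax": 0,"ay": 0,"az": 0},{"x": 0.01,"y": 0,"z": 0.065,"ax": 0,"ay": 0,"az": 0},{"x": 0.01,"y": 0,"z": 0.095,"ax": 0,"ay": 0,"az": 0},{"x": 0.01,"y": 0,"z": 0.112,"ax": 0,"ay": 0,"az": 0},{"x": 0.01,"y": 0,"z": 0.122,"ax": 0,"ay": 0,"az": 0},{"x": 0.01,"y": 0,"z": 0.122,"ax": 0,"ay": 0,"az": 0},{"x": 0.01,"y": 0,"z": 0.122,"ax": 0,"ay": 0,"az": 0}]}}

```text
clock: 22.25
ee_pos: [0.6216, 0.0443, 0.0408]
orientation: [-3.142, -0.003, 0.0]
force: [0.6, -1.0, -2.0]
grip_width: 0.661
gripper_force: 39.2
```

Call:
{"name": "arm_command", "arguments": {"motion": [{"x": 0,"y": 0,"z": 0.003,"ax": 0,"ay": 0,"az": 0},{"x": 0,"y": 0,"z": 0.003,"ax": 0,"ay": 0,"az": 0}]}}

```text
clock: 22.42
ee_pos: [0.6218, 0.0444, 0.04]
orientation: [3.142, 0.003, 0.0]
force: [-0.1, 0.0, -2.0]
grip_width: 0.661
gripper_force: 39.1
```

Call:
{"name": "arm_command", "arguments": {"motion": [{"x": -0.004,"y": 0,"z": 0.004,"ax": 0,"ay": 0,"az": 0},{"x": -0.004,"y": 0,"z": 0.006,"ax": 0,"ay": 0,"az": 0},{"x": -0.004,"y": 0,"z": 0.006,"ax": 0,"ay": 0,"az": 0}]}}

```text
clock: 22.67
ee_pos: [0.6217, 0.0443, 0.0399]
orientation: [3.141, 0.003, 0.005]
force: [-1.0, 0.7, 5.5]
grip_width: 0.664
gripper_force: 39.8
```

Call:
{"name": "arm_command", "arguments": {"motion": [{"x": 0,"y": 0,"z": 0,"ax": 0,"ay": 0,"az": 0},{"x": 0,"y": 0,"z": 0,"ax": 0,"ay": 0,"az": 0},{"x": 0,"y": 0,"z": 0,"ax": 0,"ay": 0,"az": 0},{"x": 0,"y": 0,"z": 0,"ax": 0,"ay": 0,"az": 0},{"x": 0,"y": 0,"z": -0.05,"ax": 0,"ay": 0,"az": 0},{"x": 0,"y": 0,"z": -0.15,"ax": 0,"ay": 0,"az": 0},{"x": 0,"y": 0,"z": -0.26,"ax": 0,"ay": 0,"az": 0},{"x": -0.08,"y": 0,"z": -0.36,"ax": 0,"ay": 0,"az": 0},{"x": -0.16,"y": 0,"z": -0.46,"ax": 0,"ay": 0,"az": 0},{"x": -0.16,"y": 0,"z": -0.46,"ax": 0,"ay": 0,"az": 0}], "jaw": 1}}

```text
clock: 23.5
ee_pos: [0.5723, 0.0445, 0.1826]
orientation: [3.141, 0.004, 0.011]
force: [2.3, 0.3, 0.4]
grip_width: 0.998
gripper_force: 0.0
```

```bash
python3 - <<'E'
from h import *
ps=get_image("side"); s=monitor.sense(); print(s["ee_pos"],s["force"],s["clock"])
save(ps,"g8.png",(180,110,320,260),3.5)
print([np.round((proj(ps,[.6197,.0439,z])-[180,110])*3.5) for z in (.006,.078)])
print("->jar board dx,dy", (.4499-s["ee_pos"][0])/.3, -(.2777-s["ee_pos"][1])/.3)
E
```

```text
[0.57301366 0.04435304 0.18024788] [ 0.29773822 -0.56024747 -0.18698604] 23.55
[array([129., 385.]), array([126., 315.])]
->jar board dx,dy -0.4103788719242465 -0.7778231900840794
```

View pics/g8.png

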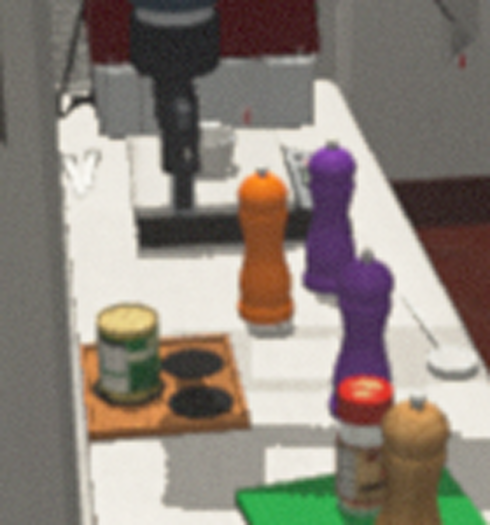

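The tin stands upright on the rear pad, with its base centred about (129,385) as predicted. Now to above the jar, then a check of the tin from the top before touching the jar.

Call:
{"name": "arm_command", "arguments": {"motion": [{"x": -0.41,"y": -0.778,"z": 0,"ax": 0,"ay": 0,"az": 0},{"x": -0.41,"y": -0.778,"z": 0,"ax": 0,"ay": 0,"az": 0},{"x": -0.41,"y": -0.778,"z": 0,"ax": 0,"ay": 0,"az": 0},{"x": -0.41,"y": -0.778,"z": 0,"ax": 0,"ay": 0,"az": 0},{"x": -0.41,"y": -0.778,"z": 0,"ax": 0,"ay": 0,"az": 0},{"x": -0.41,"y": -0.778,"z": 0,"ax": 0,"ay": 0,"az": 0},{"x": -0.41,"y": -0.778,"z": 0,"ax": 0,"ay": 0,"az": 0},{"x": -0.41,"y": -0.778,"z": 0,"ax": 0,"ay": 0,"az": 0},{"x": -0.41,"y": -0.778,"z": 0,"ax": 0,"ay": 0,"az": 0}], "jaw": 0.8}}

```text
clock: 24.3
ee_pos: [0.4487, 0.278, 0.1754]
orientation: [3.141, 0.007, -0.002]
force: [0.7, 0.3, -0.1]
grip_width: 0.802
gripper_force: 0.0
```

```bash
python3 - <<'E'
from h import *
pt=get_image("top"); s=monitor.sense(); print(s["ee_pos"],s["clock"])
im=np.asarray(pt["color"])[100:220,200:400]; im=cv2.cvtColor(cv2.resize(im,None,fx=4,fy=4,interpolation=cv2.INTER_CUBIC),cv2.COLOR_RGB2BGR)
f=lambda X:((proj(pt,X)-[200,100])*4+1.5)
def ring(c,rad,z,col):
    a=np.linspace(0,2*np.pi,60); cv2.polylines(im,[np.int32([f([c[0]+rad*np.cos(t),c[1]+rad*np.sin(t),z]) for t in a])],True,col,1)
ring((.6197,.0439),.0285,.078,(255,0,0)); ring((.503,-.347),.0325,.096,(255,0,0))
ring((.5581,.0806),.031,.006,(255,255,0)); ring((.5573,.0086),.031,.006,(255,255,0))
cv2.imwrite("pics/g9.png",im)
E
```

```text
[0.44931136 0.277187   0.17553652] 24.35
```

View pics/g9.png

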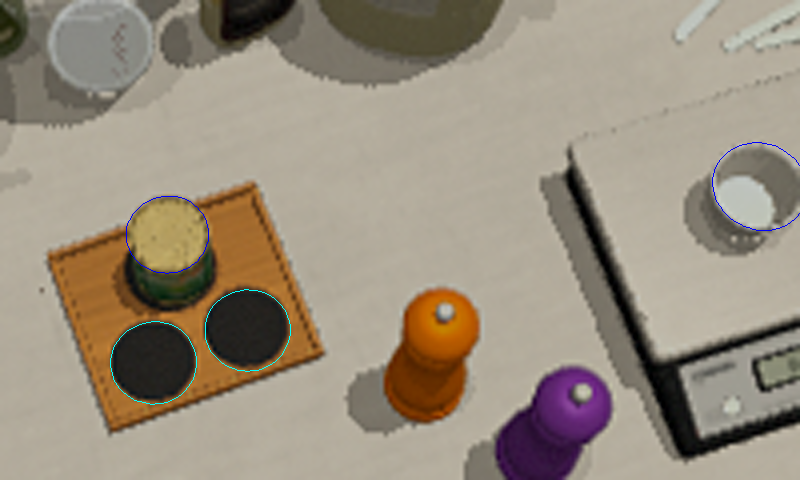

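The overlay rings match the tin lid, both front pads and the ramekin rim within about 3 px. Steps 2 and 3 hold, so the jar goes back now.

Call:
{"name": "arm_command", "arguments": {"motion": [{"x": 0.002,"y": 0,"z": 0.08,"ax": 0,"ay": 0,"az": 0},{"x": 0.002,"y": 0,"z": 0.16,"ax": 0,"ay": 0,"az": 0},{"x": 0.002,"y": 0,"z": 0.23,"ax": 0,"ay": 0,"az": 0},{"x": 0.002,"y": 0,"z": 0.275,"ax": 0,"ay": 0,"az": 0},{"x": 0.002,"y": 0,"z": 0.29,"ax": 0,"ay": 0,"az": 0},{"x": 0.002,"y": 0,"z": 0.29,"ax": 0,"ay": 0,"az": 0},{"x": 0.002,"y": 0,"z": 0.29,"ax": 0,"ay": 0,"az": 0}]}}

```text
clock: 24.93
ee_pos: [0.4507, 0.2767, 0.0896]
orientation: [3.141, 0.0, 0.0]
force: [0.2, -0.4, 0.3]
grip_width: 0.797
gripper_force: 0.0
```

Call:
{"name": "arm_command", "arguments": {"motion": [{"x": 0,"y": 0,"z": 0,"ax": 0,"ay": 0,"az": 0},{"x": 0,"y": 0,"z": 0,"ax": 0,"ay": 0,"az": 0},{"x": 0,"y": 0,"z": 0,"ax": 0,"ay": 0,"az": 0},{"x": 0,"y": 0,"z": 0,"ax": 0,"ay": 0,"az": 0},{"x": 0,"y": 0,"z": 0,"ax": 0,"ay": 0,"az": 0},{"x": 0,"y": 0,"z": 0,"ax": 0,"ay": 0,"az": 0},{"x": 0,"y": 0,"z": 0,"ax": 0,"ay": 0,"az": 0},{"x": 0,"y": 0,"z": 0,"ax": 0,"ay": 0,"az": 0},{"x": 0,"y": 0,"z": 0,"ax": 0,"ay": 0,"az": 0}], "jaw": 0.3, "squeeze": 30}}

```text
clock: 25.68
ee_pos: [0.4506, 0.2777, 0.0906]
orientation: [-3.141, -0.004, -0.004]
force: [1.2, -1.1, 5.8]
grip_width: 0.51
gripper_force: 30.6
```

Call:
{"name": "arm_command", "arguments": {"motion": [{"x": 0,"y": 0,"z": -0.08,"ax": 0,"ay": 0,"az": 0},{"x": 0,"y": 0,"z": -0.15,"ax": 0,"ay": 0,"az": 0},{"x": 0.03,"y": 0.1,"z": -0.15,"ax": 0,"ay": 0,"az": 0},{"x": 0.07,"y": 0.2,"z": -0.15,"ax": 0,"ay": 0,"az": 0},{"x": 0.11,"y": 0.31,"z": -0.15,"ax": 0,"ay": 0,"az": 0},{"x": 0.16,"y": 0.43,"z": -0.15,"ax": 0,"ay": 0,"az": 0},{"x": 0.21,"y": 0.55,"z": -0.15,"ax": 0,"ay": 0,"az": 0},{"x": 0.26,"y": 0.67,"z": -0.15,"ax": 0,"ay": 0,"az": 0},{"x": 0.31,"y": 0.78,"z": -0.15,"ax": 0,"ay": 0,"az": 0},{"x": 0.35,"y": 0.86,"z": -0.15,"ax": 0,"ay": 0,"az": 0},{"x": 0.365,"y": 0.898,"z": -0.15,"ax": 0,"ay": 0,"az": 0},{"x": 0.365,"y": 0.898,"z": -0.15,"ax": 0,"ay": 0,"az": 0}]}}

```text
clock: 26.68
ee_pos: [0.5606, 0.0057, 0.1342]
orientation: [3.141, -0.002, 0.001]
force: [-0.4, -0.1, -1.0]
grip_width: 0.51
gripper_force: 31.3
```

Call:
{"name": "arm_command", "arguments": {"motion": [{"x": 0,"y": 0,"z": 0,"ax": 0,"ay": 0,"az": 0},{"x": 0,"y": 0,"z": 0.04,"ax": 0,"ay": 0,"az": 0},{"x": 0,"y": 0,"z": 0.09,"ax": 0,"ay": 0,"az": 0},{"x": 0,"y": 0,"z": 0.13,"ax": 0,"ay": 0,"az": 0},{"x": 0,"y": 0,"z": 0.16,"ax": 0,"ay": 0,"az": 0},{"x": 0,"y": 0,"z": 0.17,"ax": 0,"ay": 0,"az": 0},{"x": 0,"y": 0,"z": 0.17,"ax": 0,"ay": 0,"az": 0},{"x": 0,"y": 0,"z": 0.17,"ax": 0,"ay": 0,"az": 0}]}}

```text
clock: 27.35
ee_pos: [0.5597, 0.009, 0.0838]
orientation: [-3.142, -0.004, -0.0]
force: [-0.1, -0.2, -1.2]
grip_width: 0.509
gripper_force: 31.4
```

Position is right; another 2 mm down to the floor.

Call:
{"name": "arm_command", "arguments": {"motion": [{"x": 0,"y": 0.002,"z": 0.004,"ax": 0,"ay": 0,"az": 0},{"x": 0,"y": 0.002,"z": 0.008,"ax": 0,"ay": 0,"az": 0},{"x": 0,"y": 0.002,"z": 0.008,"ax": 0,"ay": 0,"az": 0}]}}

```text
clock: 27.6
ee_pos: [0.5603, 0.0076, 0.0817]
orientation: [3.141, 0.003, 0.003]
force: [-0.1, 0.5, 1.6]
grip_width: 0.511
gripper_force: 31.5
```

Call:
{"name": "arm_command", "arguments": {"motion": [{"x": 0,"y": 0,"z": 0,"ax": 0,"ay": 0,"az": 0},{"x": 0,"y": 0,"z": 0,"ax": 0,"ay": 0,"az": 0},{"x": 0,"y": 0,"z": 0,"ax": 0,"ay": 0,"az": 0},{"x": 0,"y": 0,"z": 0,"ax": 0,"ay": 0,"az": 0},{"x": 0,"y": 0,"z": -0.05,"ax": 0,"ay": 0,"az": 0},{"x": 0,"y": 0,"z": -0.13,"ax": 0,"ay": 0,"az": 0},{"x": 0,"y": 0,"z": -0.24,"ax": 0,"ay": 0,"az": 0},{"x": 0,"y": 0,"z": -0.36,"ax": 0,"ay": 0,"az": 0},{"x": 0,"y": 0,"z": -0.45,"ax": 0,"ay": 0,"az": 0},{"x": 0,"y": 0,"z": -0.45,"ax": 0,"ay": 0,"az": 0}], "jaw": 0.8}}

```text
clock: 28.43
ee_pos: [0.563, 0.0071, 0.2227]
orientation: [3.139, 0.003, 0.018]
force: [1.1, -0.4, 1.1]
grip_width: 0.799
gripper_force: 0.0
```

Call:
{"name": "arm_command", "arguments": {"motion": [{"x": -0.32,"y": -0.95,"z": 0,"ax": 0,"ay": 0,"az": 0},{"x": -0.32,"y": -0.95,"z": 0,"ax": 0,"ay": 0,"az": 0},{"x": -0.32,"y": -0.95,"z": 0,"ax": 0,"ay": 0,"az": 0},{"x": -0.32,"y": -0.95,"z": 0,"ax": 0,"ay": 0,"az": 0},{"x": -0.32,"y": -0.95,"z": 0,"ax": 0,"ay": 0,"az": 0},{"x": -0.32,"y": -0.95,"z": 0,"ax": 0,"ay": 0,"az": 0},{"x": -0.32,"y": -0.95,"z": 0,"ax": 0,"ay": 0,"az": 0},{"x": -0.32,"y": -0.95,"z": 0,"ax": 0,"ay": 0,"az": 0},{"x": -0.32,"y": -0.95,"z": 0,"ax": 0,"ay": 0,"az": 0}], "jaw": 0.85}}

```text
clock: 29.18
ee_pos: [0.4615, 0.2952, 0.2155]
orientation: [-3.141, -0.01, 0.001]
force: [0.0, -0.4, 0.0]
grip_width: 0.853
gripper_force: 0.0
```

```bash
python3 - <<'E'
from h import *
s=monitor.sense(); print(s["ee_pos"],s["clock"]); d=np.array([.4347,.3778,.1278])-s["ee_pos"]; print(d/.3*[1,-1,-1])
E
```

```text
[0.46150955 0.29517265 0.21554062] 29.1833
[-0.08936516 -0.2754245   0.29246872]
```

Call:
{"name": "arm_command", "arguments": {"motion": [{"x": -0.098,"y": -0.283,"z": 0,"ax": 0,"ay": 0,"az": 0},{"x": -0.098,"y": -0.283,"z": 0,"ax": 0,"ay": 0,"az": 0},{"x": -0.098,"y": -0.283,"z": 0,"ax": 0,"ay": 0,"az": 0},{"x": -0.098,"y": -0.283,"z": 0,"ax": 0,"ay": 0,"az": 0},{"x": -0.098,"y": -0.283,"z": 0,"ax": 0,"ay": 0,"az": 0},{"x": -0.098,"y": -0.283,"z": 0.07,"ax": 0,"ay": 0,"az": 0},{"x": -0.098,"y": -0.283,"z": 0.15,"ax": 0,"ay": 0,"az": 0},{"x": -0.098,"y": -0.283,"z": 0.22,"ax": 0,"ay": 0,"az": 0},{"x": -0.098,"y": -0.283,"z": 0.27,"ax": 0,"ay": 0,"az": 0},{"x": -0.098,"y": -0.283,"z": 0.294,"ax": 0,"ay": 0,"az": 0},{"x": -0.098,"y": -0.283,"z": 0.294,"ax": 0,"ay": 0,"az": 0},{"x": -0.098,"y": -0.283,"z": 0.294,"ax": 0,"ay": 0,"az": 0}]}}

```text
clock: 30.18
ee_pos: [0.4345, 0.3763, 0.1281]
orientation: [3.141, 0.0, 0.0]
force: [0.2, 0.2, 0.7]
grip_width: 0.849
gripper_force: 0.0
```

Call:
{"name": "arm_command", "arguments": {"motion": [{"x": 0,"y": 0,"z": 0,"ax": 0,"ay": 0,"az": 0},{"x": 0,"y": 0,"z": 0,"ax": 0,"ay": 0,"az": 0},{"x": 0,"y": 0,"z": 0,"ax": 0,"ay": 0,"az": 0},{"x": 0,"y": 0,"z": 0,"ax": 0,"ay": 0,"az": 0},{"x": 0,"y": 0,"z": 0,"ax": 0,"ay": 0,"az": 0},{"x": 0,"y": 0,"z": 0,"ax": 0,"ay": 0,"az": 0},{"x": 0,"y": 0,"z": 0,"ax": 0,"ay": 0,"az": 0},{"x": 0,"y": 0,"z": 0,"ax": 0,"ay": 0,"az": 0}], "jaw": 0.3, "squeeze": 35}}

```text
clock: 30.85
ee_pos: [0.4346, 0.378, 0.1296]
orientation: [-3.14, -0.004, -0.005]
force: [0.8, -0.5, 6.7]
grip_width: 0.555
gripper_force: 35.6
```

Call:
{"name": "arm_command", "arguments": {"motion": [{"x": 0,"y": 0,"z": -0.08,"ax": 0,"ay": 0,"az": 0},{"x": 0,"y": 0,"z": -0.15,"ax": 0,"ay": 0,"az": 0},{"x": 0.04,"y": 0.1,"z": -0.15,"ax": 0,"ay": 0,"az": 0},{"x": 0.08,"y": 0.2,"z": -0.15,"ax": 0,"ay": 0,"az": 0},{"x": 0.13,"y": 0.31,"z": -0.15,"ax": 0,"ay": 0,"az": 0},{"x": 0.18,"y": 0.43,"z": -0.15,"ax": 0,"ay": 0,"az": 0},{"x": 0.23,"y": 0.55,"z": -0.15,"ax": 0,"ay": 0,"az": 0},{"x": 0.28,"y": 0.67,"z": -0.15,"ax": 0,"ay": 0,"az": 0},{"x": 0.33,"y": 0.78,"z": -0.15,"ax": 0,"ay": 0,"az": 0},{"x": 0.37,"y": 0.88,"z": -0.15,"ax": 0,"ay": 0,"az": 0},{"x": 0.4,"y": 0.95,"z": -0.15,"ax": 0,"ay": 0,"az": 0},{"x": 0.413,"y": 0.98,"z": -0.15,"ax": 0,"ay": 0,"az": 0}]}}

```text
clock: 31.85
ee_pos: [0.5591, 0.0803, 0.1726]
orientation: [3.14, -0.001, 0.0]
force: [-0.1, -0.9, -1.9]
grip_width: 0.551
gripper_force: 37.3
```

Call:
{"name": "arm_command", "arguments": {"motion": [{"x": 0,"y": 0,"z": 0,"ax": 0,"ay": 0,"az": 0},{"x": 0,"y": 0,"z": 0,"ax": 0,"ay": 0,"az": 0},{"x": 0,"y": 0,"z": 0.04,"ax": 0,"ay": 0,"az": 0},{"x": 0,"y": 0,"z": 0.09,"ax": 0,"ay": 0,"az": 0},{"x": 0,"y": 0,"z": 0.13,"ax": 0,"ay": 0,"az": 0},{"x": 0,"y": 0,"z": 0.16,"ax": 0,"ay": 0,"az": 0},{"x": 0,"y": 0,"z": 0.17,"ax": 0,"ay": 0,"az": 0},{"x": 0,"y": 0,"z": 0.17,"ax": 0,"ay": 0,"az": 0},{"x": 0,"y": 0,"z": 0.17,"ax": 0,"ay": 0,"az": 0}]}}

```text
clock: 32.6
ee_pos: [0.5582, 0.0843, 0.1223]
orientation: [-3.142, -0.004, -0.001]
force: [-0.0, -0.6, -2.8]
grip_width: 0.553
gripper_force: 37.3
```

Call:
{"name": "arm_command", "arguments": {"motion": [{"x": 0,"y": 0.004,"z": 0.004,"ax": 0,"ay": 0,"az": 0},{"x": 0,"y": 0.004,"z": 0.008,"ax": 0,"ay": 0,"az": 0},{"x": 0,"y": 0.004,"z": 0.008,"ax": 0,"ay": 0,"az": 0}]}}

```text
clock: 32.85
ee_pos: [0.5591, 0.0824, 0.1207]
orientation: [-3.142, -0.003, -0.005]
force: [0.6, 1.0, 3.0]
grip_width: 0.555
gripper_force: 37.7
```

Call:
{"name": "arm_command", "arguments": {"motion": [{"x": 0,"y": 0,"z": 0,"ax": 0,"ay": 0,"az": 0},{"x": 0,"y": 0,"z": 0,"ax": 0,"ay": 0,"az": 0},{"x": 0,"y": 0,"z": 0,"ax": 0,"ay": 0,"az": 0},{"x": 0,"y": 0,"z": 0,"ax": 0,"ay": 0,"az": 0},{"x": 0,"y": 0,"z": -0.05,"ax": 0,"ay": 0,"az": 0},{"x": 0,"y": 0,"z": -0.13,"ax": 0,"ay": 0,"az": 0},{"x": 0,"y": 0,"z": -0.24,"ax": 0,"ay": 0,"az": 0},{"x": 0,"y": 0,"z": -0.36,"ax": 0,"ay": 0,"az": 0},{"x": 0,"y": 0,"z": -0.42,"ax": 0,"ay": 0,"az": 0},{"x": 0,"y": 0,"z": -0.42,"ax": 0,"ay": 0,"az": 0}], "jaw": 0.8}}

```text
clock: 33.68
ee_pos: [0.5606, 0.0823, 0.2508]
orientation: [3.141, 0.003, 0.015]
force: [0.9, 0.9, 0.2]
grip_width: 0.801
gripper_force: 0.0
```

Call:
{"name": "arm_command", "arguments": {"motion": [{"x": -0.1,"y": -0.2,"z": 0,"ax": 0,"ay": 0,"az": 0},{"x": -0.4,"y": -0.95,"z": 0,"ax": 0,"ay": 0,"az": 0},{"x": -0.4,"y": -0.95,"z": 0,"ax": 0,"ay": 0,"az": 0},{"x": -0.4,"y": -0.95,"z": 0,"ax": 0,"ay": 0,"az": 0},{"x": -0.4,"y": -0.95,"z": 0,"ax": 0,"ay": 0,"az": 0},{"x": -0.4,"y": -0.95,"z": 0,"ax": 0,"ay": 0,"az": 0},{"x": -0.4,"y": -0.95,"z": 0,"ax": 0,"ay": 0,"az": 0},{"x": -0.4,"y": -0.95,"z": 0,"ax": 0,"ay": 0,"az": 0},{"x": -0.4,"y": -0.95,"z": 0,"ax": 0,"ay": 0,"az": 0},{"x": -0.4,"y": -0.95,"z": 0,"ax": 0,"ay": 0,"az": 0}]}}

```text
clock: 34.52
ee_pos: [0.4365, 0.3677, 0.2442]
orientation: [3.14, 0.007, -0.002]
force: [-1.5, 1.2, -0.7]
grip_width: 0.802
gripper_force: 0.0
```

```bash
python3 - <<'E'
from h import *
pt=get_image("top"); s=monitor.sense(); print(s["ee_pos"],s["clock"])
new=cv2.cvtColor(np.asarray(pt["color"]),cv2.COLOR_RGB2BGR); old=cv2.imread("pics/top0.png")
def msk(im,lo,hi):
    m=cv2.inRange(cv2.cvtColor(im,cv2.COLOR_BGR2HSV),lo,hi); k=np.zeros_like(m); k[150:220,220:280]=m[150:220,220:280]; return k
for n,im in (("old",old),("new",new)):
    ys,xs=np.nonzero(msk(im,(0,180,120),(5,255,255))|msk(im,(174,180,120),(179,255,255))); print(n,"cap",len(xs),xs.mean(),ys.mean())
knob=old[166:181,226:242]; r=cv2.matchTemplate(new[150:200,210:260],knob,cv2.TM_CCOEFF_NORMED); _,v,_,l=cv2.minMaxLoc(r); print("knob shift",l[0]+210-226,l[1]+150-166,v)
cap=old[160:180,252:272]; r=cv2.matchTemplate(new[145:195,237:287],cap,cv2.TM_CCOEFF_NORMED); _,v,_,l=cv2.minMaxLoc(r); print("cap shift",l[0]+237-252,l[1]+145-160,v)
a=[cv2.resize(i[140:230,200:300],None,fx=3.9,fy=3.9,interpolation=cv2.INTER_CUBIC) for i in (old,new)]
cv2.imwrite("pics/g10.png",np.hstack(a))
E
```

```text
[0.43714942 0.36679922 0.24437475] 34.5667
old cap 107 261.0093457943925 169.85046728971963
new cap 108 261.6203703703704 169.84259259259258
knob shift 0 0 0.5153087973594666
cap shift 0 0 0.884908139705658
```

View pics/g10.png

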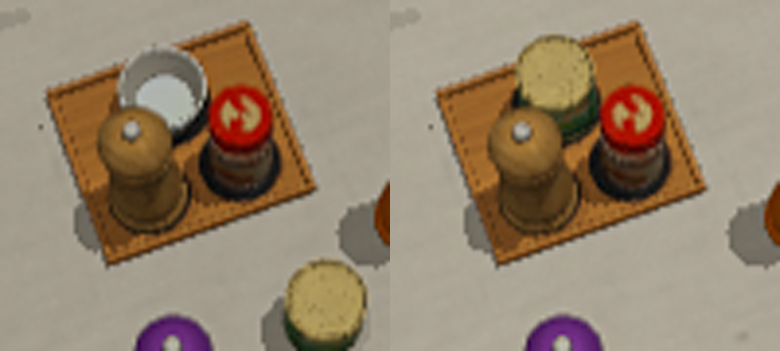

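The before and after views match: the knob is at (131,130) in both panels, and the cap is within about 1 px. All four things stand upright and the arm is clear, so I'm handing in.

```bash
python3 -c "
from bench import workorder
print(workorder.hand_in())"
```

```text
the job is handed in; nothing more can be done
None
```

I handed the job in after about 35 s of the 128 s allowed; the hand-in returned no verdict. In the last camera views the ramekin stood on the scale's platform, the tin on the rear pad, and the mill and jar back on their starting spots, all upright and within a few millimetres.

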